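# Grade the loose marbles and lock the grader again

## Task

Put all the loose marbles from the blue tub lid into the hopper at the high end of the marble grader, and only when all of them are in, slide the black child-lock tab fully aside and press and hold the release button under it, so that the gate opens and every marble rolls down the ramp and drops into the bin of its size. Then let the button up and slide the child-lock tab fully home over it again, leaving the other things on the table alone.

Things in the scene. Friction and masses are not known exactly. Their poses are not given: they have to be found in the camera images.
- grader: the marble grader, fixed: a straight white V trough with side walls, about 475 mm long (its y), 102 mm wide (its x), 210 mm high. Origin on the table under the gate, z up. The trough falls 0.2 mm per mm towards -y: the hopper is its part at +y, the slotted ramp with bins below its part at -y. On the -x side (towards the robot) is a grey control pod, x -151 to -51, y -165 to -30, top 105 mm high.
- gate_foot (a point): where the steel gate crosses the trough's bottom line, 135 mm high; axes as grader. The gate, 90 mm wide, stands 38 mm above the trough; marbles in the hopper roll down and queue against it. It sinks 8 mm per mm of button press (clear at about 5 mm) and rises again when the button is let go.
- hopper_top (a point): point on the trough's bottom line, 146 mm up the hopper (+y) from the gate, 164 mm high: a good place to let marbles go. The hopper runs from y = 6 to 195 mm of grader; its two floors rise 20 degrees to each side (x) of the bottom line, its side walls' inner faces are at x = +-47 mm and their tops 32 mm above the bottom line. Axes as grader.
- lock_fin (a point): top centre of the upright fin of the black child-lock tab, 148 mm high. The fin is 34 mm (grader x) by 10 mm (grader y) and stands 24 mm above the tab's plate (60 x 44 mm, top 124 mm high). Home, the plate lies over the button and blocks it; it slides along the grader's -y.
- lock_tab (a joint): slide of the child-lock tab, m: 0 = home, covering the button; 0.055 = fully aside (moved along the grader's -y). Friction about 1.5 N; it stays where it is left.
- release_button_top (a point): top centre of the round grey release button, 28 mm across, 118 mm high when up, in a 44 mm wide collar (top 107 mm high); pressed straight down. When the tab is fully aside, its plate's edge is 33 mm from the button's centre.
- release_button (a joint): press of the release button, m: 0 = up, 0.007 = fully down, sprung (1.4 N to start, 4.5 N fully down). The gate is open only while it is held; the marbles need about 2 to 3 s to run out.
- tub_lid: round blue tub lid lying upside down as a tray, 252 mm across: a flat floor 3 mm thick out to 88 mm from its centre, then a border 4 mm thick that slopes up (27 degrees) to 18 mm above the table; origin under its centre. Fixed.
- bin0 (a point): middle of the floor of the bin for the small marbles, under the 24 mm slot; which lies at grader y 0 to -90 mm; bin 94 mm (grader x) by 86 mm (grader y) with clear side walls, its floor at about 14 mm, falling 8 degrees towards the grader's -x. Axes as grader.
- bin1 (a point): middle of the floor of the bin for the medium marbles, under the 34 mm slot; which lies at grader y -90 to -180 mm; bin 94 mm (grader x) by 86 mm (grader y) with clear side walls, its floor at about 14 mm, falling 8 degrees towards the grader's -x. Axes as grader.
- bin2 (a point): middle of the floor of the bin for the large marbles, under the 46 mm slot; which lies at grader y -180 to -270 mm; bin 94 mm (grader x) by 86 mm (grader y) with clear side walls, its floor at about 14 mm, falling 8 degrees towards the grader's -x. Axes as grader.
- small_a: small plain brown smooth-glazed stoneware marble, 20 mm across, 11 g, origin at its centre; starts in the tub lid (may be absent)
- medium_a: medium plain brown smooth-glazed stoneware marble, 30 mm across, 34 g, origin at its centre; starts in the tub lid (may be absent)
- large_a: large plain brown smooth-glazed stoneware marble, 40 mm across, 80 g, origin at its centre; starts in the tub lid (may be absent)
- small_b: small plain brown smooth-glazed stoneware marble, 20 mm across, 11 g, origin at its centre; starts in the tub lid (may be absent)
- medium_b: medium plain brown smooth-glazed stoneware marble, 30 mm across, 34 g, origin at its centre; starts in the tub lid (may be absent)
- large_b: large plain brown smooth-glazed stoneware marble, 40 mm across, 80 g, origin at its centre; starts in the tub lid (may be absent)
- tape_roll: bystander, to be left alone: roll of brown tape lying flat, 90 mm across, 24 mm high
- screw_jar: bystander, to be left alone: small clear jar with a steel cap, 52 mm across, 70 mm high
- carton: bystander, to be left alone: small cardboard carton 90 x 70 x 60 mm
- screwdriver: bystander, to be left alone: black-handled screwdriver lying on the table
- spray_can: bystander, to be left alone: aluminium can, 56 mm across, 160 mm high
- card_deck_box: bystander, to be left alone: flat wooden card box 90 x 65 x 22 mm
- glue_bottle: bystander, to be left alone: white bottle, 48 mm across, 120 mm high

How it is judged:
On the way, in this order (a step that is already met when the one before it is completed fails the run):
1. all marbles lie released in the hopper behind the gate, the lock still home (x of small_a in the frame of gate_foot between -0.047 and 0.047 m and y of small_a in the frame of gate_foot between 0.004 and 0.195 m and z of small_a in the frame of gate_foot between 0 and 0.1 m and linear speed of each of small_a, medium_a, large_a, small_b, medium_b, large_b below 0.05 m/s and contact force between the fingers and small_a below 0.05 N and x of medium_a in the frame of gate_foot between -0.047 and 0.047 m and y of medium_a in the frame of gate_foot between 0.004 and 0.195 m and z of medium_a in the frame of gate_foot between 0 and 0.1 m and contact force between the fingers and medium_a below 0.05 N and x of large_a in the frame of gate_foot between -0.047 and 0.047 m and y of large_a in the frame of gate_foot between 0.004 and 0.195 m and z of large_a in the frame of gate_foot between 0 and 0.1 m and contact force between the fingers and large_a below 0.05 N and x of small_b in the frame of gate_foot between -0.047 and 0.047 m and y of small_b in the frame of gate_foot between 0.004 and 0.195 m and z of small_b in the frame of gate_foot between 0 and 0.1 m and contact force between the fingers and small_b below 0.05 N and x of medium_b in the frame of gate_foot between -0.047 and 0.047 m and y of medium_b in the frame of gate_foot between 0.004 and 0.195 m and z of medium_b in the frame of gate_foot between 0 and 0.1 m and contact force between the fingers and medium_b below 0.05 N and x of large_b in the frame of gate_foot between -0.047 and 0.047 m and y of large_b in the frame of gate_foot between 0.004 and 0.195 m and z of large_b in the frame of gate_foot between 0 and 0.1 m and contact force between the fingers and large_b below 0.05 N and value of joint lock_tab below 0.012 m), for 0.2 s.
2. child-lock tab slid fully aside (value of joint lock_tab above 0.047 m), for 0.1 s.
3. release button pressed, the tab aside (value of joint release_button above 0.003 m and value of joint lock_tab above 0.04 m), for 0.1 s.
4. every marble at rest in the bin of its size (x of small_a in the frame of bin0 between -0.05 and 0.05 m and y of small_a in the frame of bin0 between -0.046 and 0.046 m and z of small_a in the frame of bin0 between -0.01 and 0.05 m and linear speed of each of small_a, medium_a, large_a, small_b, medium_b, large_b below 0.03 m/s and x of medium_a in the frame of bin1 between -0.05 and 0.05 m and y of medium_a in the frame of bin1 between -0.046 and 0.046 m and z of medium_a in the frame of bin1 between -0.01 and 0.05 m and x of large_a in the frame of bin2 between -0.05 and 0.05 m and y of large_a in the frame of bin2 between -0.046 and 0.046 m and z of large_a in the frame of bin2 between -0.01 and 0.05 m and x of small_b in the frame of bin0 between -0.05 and 0.05 m and y of small_b in the frame of bin0 between -0.046 and 0.046 m and z of small_b in the frame of bin0 between -0.01 and 0.05 m and x of medium_b in the frame of bin1 between -0.05 and 0.05 m and y of medium_b in the frame of bin1 between -0.046 and 0.046 m and z of medium_b in the frame of bin1 between -0.01 and 0.05 m and x of large_b in the frame of bin2 between -0.05 and 0.05 m and y of large_b in the frame of bin2 between -0.046 and 0.046 m and z of large_b in the frame of bin2 between -0.01 and 0.05 m), for 0.2 s.
At the end, for the whole second after the job is handed in: Every marble present lies at rest in the bin of its size (small under the first slot, medium under the second, large under the third), the button is up (within 1.5 mm) and the child-lock tab is home (within 6 mm) (all of step 4 and value of joint lock_tab below 0.006 m and value of joint release_button below 0.0015 m); the robot touches nothing.
It fails at once if a bystander is disturbed (moved more than 30 mm) (distance of any of tape_roll, screw_jar, carton, screwdriver, spray_can, card_deck_box, glue_bottle from where it was at the start of the episode above 0.03 m).
Of small_a, medium_a, large_a, small_b, medium_b, large_b only 4 to 6 are there at a start; the rules pass over those that are not, and their reading is None.
At some moment in a run one of small_a, medium_a, large_a, small_b, medium_b, large_b may be knocked a few centimetres aside while the robot is not near it.
Once in a run the grip may slacken for a moment while it holds something.
It also fails if it takes over 210 s, if anything falls off the work surface, if the arm or the gripper's body presses on something with over 40 N, if the wrist force passes 120 N, or if a joint passes its speed limit or range.

## Robot

A 6-joint arm with a two-finger parallel gripper is mounted at the origin on the work surface. World frame = base frame: x ahead of the robot, y to its left, z up, the work surface at z = 0. Lengths are in m, angles in rad, forces in N, time in s.
With the tool pointing down it reaches from about 0.3 to 0.75 m from the base axis. Payload 8.5 kg.
Tool frame: the origin (TCP) lies midway between the tips of the shut fingers; the grasp point (between the pads) lies 19 mm behind it; z points along the fingers, y is the direction in which the jaws open and shut (so a half turn about z gives the same grasp; the last joint's range is limited). The gripper opens to 85 mm and grips with 20 to 120 N. Pads are 22 mm wide; open, the fingers measure 114 mm over their backs; the gripper's body (76 mm by 85 mm) begins 54 mm behind the grasp point. The pads swing forward as they close: fully open they stand 13 mm farther back than shut.
Start: joints at [1.121, 0.381, 1.297, -0, 1.464, -0.215], TCP at [0.128, 0.535, 0.231] pointing down, gripper open.
Joint ranges: [-3.11, 3.11], [-0.89, 2.33], [0.22, 2.48], [-1.42, 4.56], [0.17, 2.85], [-2.88, 2.88]. Speed limits (rad/s): [2.39, 2.39, 3.14, 3.14, 3.14, 3.14].

## Interface

Orientations are given as a rotation vector (axis times angle).
In Python, from workcell import state, get_image, camera_model, hand_in gives the robot as it stands.
- The arm moves only by the tool drive_tool, never from a script. Its argument "increments" is a list of rows, each an object of numbers: "grip": the opening, from -1 (shut) to 1 (fully open); "tx", "ty", "tz": the shift along the tool's x, y, z normalised to -1 to 1, where 1 is 0.6 m; "spin": the turn about the tool's z normalised to -1 to 1, where 1 is 180 degrees. A call has 1 to 12 rows; each row is the pose to reach, as a shift and turn from the pose measured when the call began, along the tool's axes at that moment, turning the shorter way round; what a row does not reach only later rows make up. A row lasts 1/12 s, in which the tool goes at most 41.7 mm and 7.16 degrees, less where a joint would pass 70% of its speed; a pose out of reach is approached as far as the arm can. A call with a number of a shift or a turn outside -1 to 1 is refused whole. A call with a gripper value outside its range is refused whole. The fingers move at their own pace and stop on an object; the grip force is fixed at half the most. Time passes only in rows, so rows that repeat a pose let the fingers close. It gives the time, the measured TCP pose, the force and the opening at its end, in the units of the state.
- state(): the state, without advancing time (a new reading comes with each control period).
- get_image(name): name is "scene" or "top" or "wrist"; returns the picture (384x512x3 uint8, red, green, blue); there is no depth.
- camera_model(name): a dict with "fx", "fy", "cx", "cy" (pixels), "world_to_cam" (4x4, takes a point from world to camera coordinates). Camera axes: x right, y down, z forward; pixel columns grow to the right and rows downward; lengths in m; the calibration is good to about 2 mm. A picture is of the moment at which its call begins: read the wrist's pose just before it. camera_model takes no time and is no camera call; for the wrist camera it gives the pose at the moment of the call.
- hand_in(): hands the job in, once; it reports no verdict.
The state is a dict: "time_s": time; "q": joint angles; "qd": joint speeds; "effort": joint torques, N m; "tool_pos": TCP position; "tool_rot": TCP orientation; "force": force on the tool from outside, world axes, zero at the start; "moment": the same for the moment, N m; "finger_gap": finger opening in m.
Only numpy, scipy, OpenCV 4.12 (cv2) and the standard library are available. Lean on these libraries where they do the work, as an engineer would, in place of code of your own. Each camera call takes 0.05 s, during which the arm holds its last target.

## Working session

There is one attempt and no reset: what is moved stays moved. The work goes in short steps, Python scripts to look and compute and a tool call to move; the robot and the scene stay as the last step left them, time stands still between calls to the robot, and variables do not carry over. Pictures are saved under pics/ and viewed, and the job is handed in when it is done.

Besides the shell and the picture viewer there is one more tool, called after ">>>" in YAML: its name, and indented under it one key for each argument. drive_tool: Moves the arm, as the interface text tells. Scaled input: -1 to 1 covers 0.6 m each way for a shift and 180 degrees each way for a turn. Its arguments: {"type":"object","properties":{"increments":{"type":"array","items":{"type":"object","properties":{"grip":{"type":"number"},"tx":{"type":"number"},"ty":{"type":"number"},"tz":{"type":"number"},"spin":{"type":"number"}}}}},"required":["increments"]}

```bash
ls; mkdir -p pics; python3 - <<'E'
from workcell import *
import cv2
print(state())
for n in ["scene","top","wrist"]:
    cm=camera_model(n); im=get_image(n)
    print(n,{k:(v if k!='world_to_cam' else [[round(x,4) for x in r] for r in v]) for k,v in cm.items()})
    cv2.imwrite(f"pics/{n}0.png",cv2.resize(im[:,:,::-1],(800,600),interpolation=cv2.INTER_CUBIC))
E
```

```text
pics
{'time_s': 0.0, 'q': array([ 1.12072344e+00,  3.81199840e-01,  1.29827510e+00,  3.63489602e-05,
        1.46360062e+00, -2.15309992e-01]), 'qd': array([ 0.00060275, -0.00031792, -0.00161557,  0.00052442,  0.00057276,
        0.00052397]), 'effort': array([ 3.88550652e-04, -4.48469639e+01, -2.31278104e+01, -1.54500617e-04,
        4.85388460e-03,  4.04748482e-05]), 'tool_pos': array([0.12780296, 0.53464   , 0.23070488]), 'tool_rot': array([-3.67863747e-01, -3.11945807e+00,  2.18271656e-03]), 'force': array([-0.49475267,  0.83617152,  0.47447016]), 'moment': array([ 0.02066775,  0.02891338, -0.01525531]), 'finger_gap': 0.08510931372574898}
scene {'fx': 462.7858957354335, 'fy': 462.7858957354335, 'cx': 259.3290342516076, 'cy': 194.69790344248378, 'world_to_cam': [[np.float64(-0.6175), np.float64(0.7865), np.float64(0.0008), np.float64(0.3805)], [np.float64(0.5556), np.float64(0.437), np.float64(-0.7073), np.float64(-0.2202)], [np.float64(-0.5567), np.float64(-0.4363), np.float64(-0.7069), np.float64(1.64)], [np.float64(0.0), np.float64(0.0), np.float64(0.0), np.float64(1.0)]]}
top 
[... 190 characters left out ...]
t64(-0.0299)], [np.float64(-0.9923), np.float64(-0.016), np.float64(-0.1231), np.float64(0.5976)], [np.float64(0.1227), np.float64(0.0277), np.float64(-0.9921), np.float64(1.1772)], [np.float64(0.0), np.float64(0.0), np.float64(0.0), np.float64(1.0)]]}
wrist {'fx': 323.2138702764862, 'fy': 323.2138702764862, 'cx': 256.5767431056655, 'cy': 188.35034620906822, 'world_to_cam': [[np.float64(0.2332), np.float64(0.9724), np.float64(-0.0012), np.float64(-0.5501)], [np.float64(0.9375), np.float64(-0.2245), np.float64(0.2657), np.float64(-0.0335)], [np.float64(0.2581), np.float64(-0.0631), np.float64(-0.9641), np.float64(0.3784)], [np.float64(0.0), np.float64(0.0), np.float64(0.0), np.float64(1.0)]]}
```

View pics/top0.png

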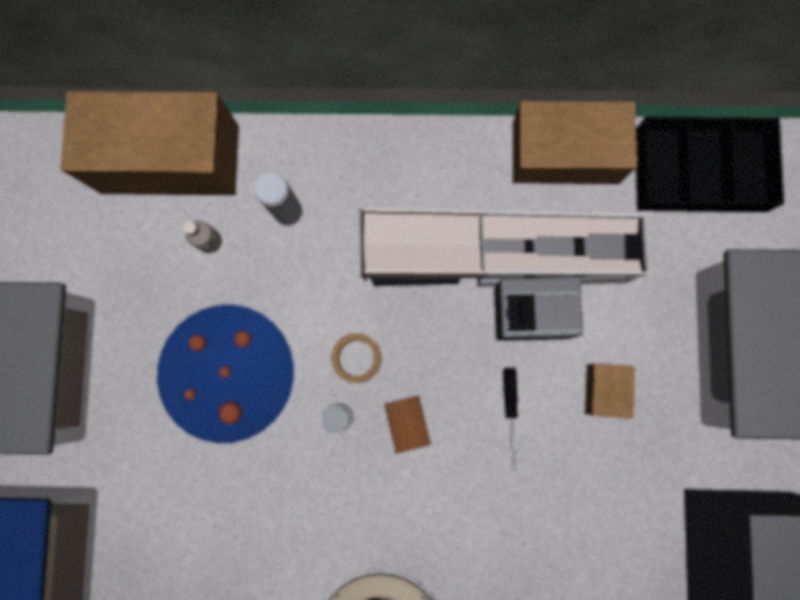

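View pics/scene0.png

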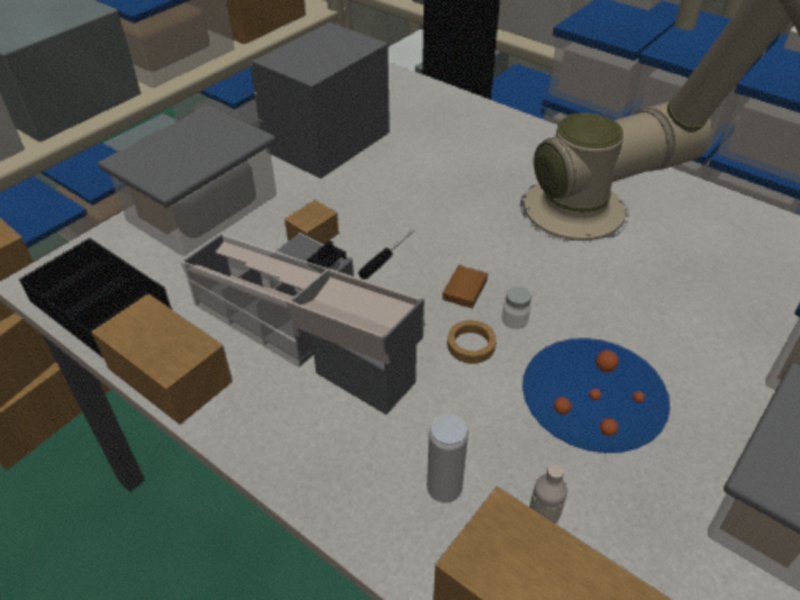

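View pics/wrist0.png

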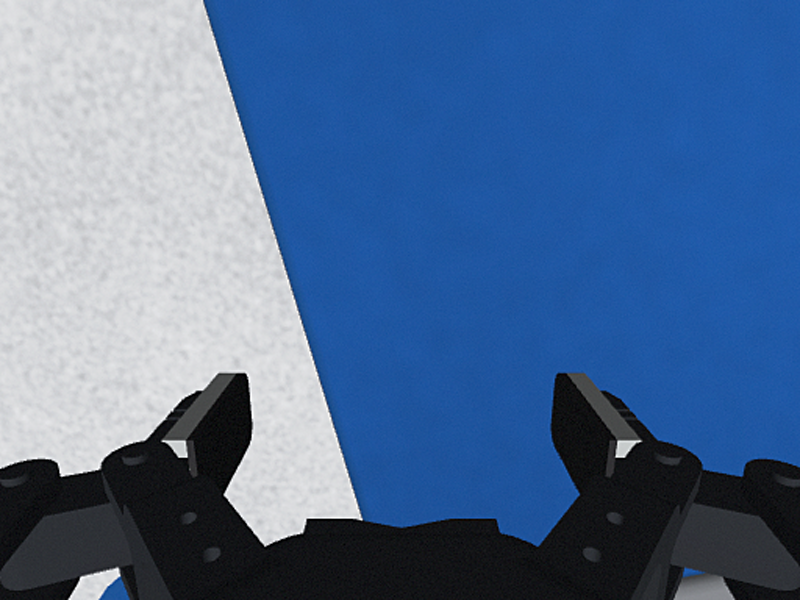

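```bash
cat > h.py <<'E'
from workcell import *
import numpy as np, cv2
from scipy.spatial.transform import Rotation as R
def ray(cm,u,v):
    T=np.array(cm['world_to_cam'],float); Rm=T[:3,:3]; o=-Rm.T@T[:3,3]
    d=Rm.T@np.array([(u-cm['cx'])/cm['fx'],(v-cm['cy'])/cm['fy'],1]); return o,d
def onz(cm,u,v,z):
    o,d=ray(cm,u,v); return o+d*(z-o[2])/d[2]
def proj(cm,p):
    T=np.array(cm['world_to_cam'],float); c=T[:3,:3]@np.asarray(p,float)+T[:3,3]
    return np.array([cm['fx']*c[0]/c[2]+cm['cx'],cm['fy']*c[1]/c[2]+cm['cy']]),c[2]
def save(im,n,box=None,s=None):
    im=im[:,:,::-1]
    if box: x0,y0,x1,y1=box; im=im[y0:y1,x0:x1]
    s=s or min(800/im.shape[1],600/im.shape[0])
    cv2.imwrite(f"pics/{n}.png",cv2.resize(im,None,fx=s,fy=s,interpolation=cv2.INTER_CUBIC))
def balls(im,minA=8):
    hsv=cv2.cvtColor(im,cv2.COLOR_RGB2HSV)
    m=(((hsv[...,0]<14)|(hsv[...,0]>172))&(hsv[...,1]>110)&(hsv[...,2]>40)).astype(np.uint8)
    n,l,st,c=cv2.connectedComponentsWithStats(m)
    return [(c[i].round(1),int(st[i,4]),st[i,:4].tolist()) for i in range(1,n) if st[i,4]>=minA]
E
python3 - <<'E'
from h import *
for n in ["top","scene"]:
    im=get_image(n);cm=camera_model(n)
    for c,a,b in balls(im):
        print(n,c,a,b,onz(cm,*c,0.018).round(3), 'd~',round(1000*2*np.sqrt(a/np.pi)*np.linalg.norm(onz(cm,*c,0.018)-ray(cm,*c)[0])/cm['fx'],1))
    if n=="top":
        save(im,"top_g",(220,120,430,230))
        hsv=cv2.cvtColor(im,cv2.COLOR_RGB2HSV)
        m=((abs(hsv[...,0].astype(int)-110)<15)&(hsv[...,1]>130)).astype(np.uint8)
        nn,l,st,c=cv2.connectedComponentsWithStats(m)
        for i in range(1,nn):
            if st[i,4]>500: print('blue',c[i],st[i], onz(cm,*c[i],0.015).round(3))
    else: save(im,"scene_g",(100,130,290,270))
E
```

```text
top [145.1  77.8] 9 [143, 76, 5, 4] [0.929 0.31  0.018] d~ 10.6
top [142.6 100.4] 8 [140, 99, 6, 3] [0.86  0.314 0.018] d~ 9.9
top [355.7 109.4] 12 [353, 108, 7, 5] [ 0.84  -0.309  0.018] d~ 11.8
top [125.2 115.9] 12 [121, 114, 9, 5] [0.812 0.362 0.018] d~ 12.1
top [389.6 114.5] 8 [387, 114, 6, 2] [ 0.825 -0.406  0.018] d~ 9.8
top [ 91.6 120.3] 9 [90, 118, 4, 5] [0.798 0.461 0.018] d~ 10.7
top [147.4 120.2] 8 [147, 118, 2, 5] [0.8   0.296 0.018] d~ 9.7
top [154.9 216.5] 59 [151, 213, 9, 8] [0.519 0.261 0.018] d~ 25.3
top [125.9 219.1] 61 [122, 215, 9, 9] [0.511 0.343 0.018] d~ 26.2
top [143.5 237.7] 22 [141, 236, 6, 5] [0.459 0.29  0.018] d~ 15.5
top [121. 252.] 21 [119, 250, 5, 5] [0.418 0.352 0.018] d~ 15.4
top [260.4 271.3] 637 [248, 255, 26, 34] [ 0.373 -0.041  0.018] d~ 80.5
top [146.9 263.7] 127 [141, 258, 13, 13] [0.387 0.277 0.018] d~ 37.2
blue [144.05145119 238.73350923] [ 101  196   86   87 5306] [0.456 0.29  0.015]
blue [ 14.15454063 350.46096654] [   0  319   32   65 1883] [0.143 0.635 0.015]
scene [292.2 191.6] 17 [289, 189, 8, 6] [ 0.422 -0.025  0.018] d~ 14.1
scene [388.  230.7] 134 [382, 225, 13, 13] [0.384 0.275 0.018] d~ 38.0
scene [380.4 251.7] 29 [378, 249, 6, 6] [0.464 0.293 0.018] d~ 17.0
scene [408.4 253.6] 30 [406, 251, 6, 6] [0.423 0.355 0.018] d~ 17.5
scene [359.5 259.3] 79 [355, 255, 10, 10] [0.521 0.262 0.018] d~ 27.4
scene [389.4 272.9] 85 [385, 268, 10, 11] [0.511 0.344 0.018] d~ 28.2
```

View pics/top_g.png

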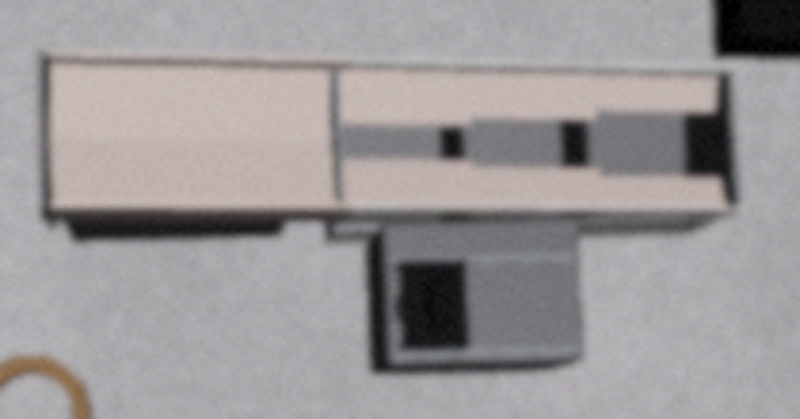

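View pics/scene_g.png

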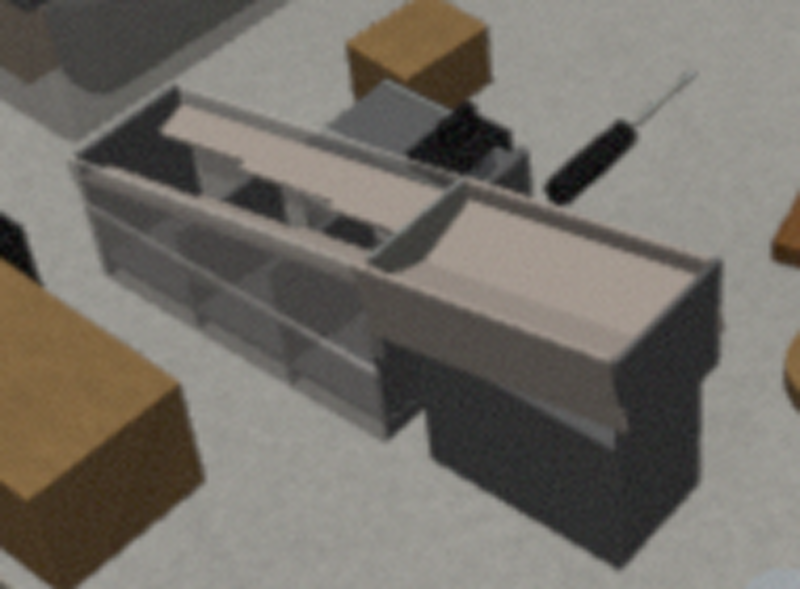

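```bash
python3 - <<'E'
from h import *
from scipy.optimize import least_squares
ct=camera_model("top");cs=camera_model("scene")
s1=800/210;s2=800/190
obs=[]
for cm,s,off,l in [(ct,s1,(220,120),[((51,198,206),(44,56)),((-51,198,206),(45,214)),((51,-275,112),(730,74)),((-51,-275,112),(737,204)),((45,2,173),(335,68)),((-45,2,173),(340,200))]),
          (cs,s2,(100,130),[((-51,198,206),(720,262)),((51,198,206),(612,362)),((-51,-275,112),(178,88)),((51,-275,112),(75,160)),((-45,2,173),(465,185)),((45,2,173),(370,265))])]:
    for p,uv in l: obs.append((cm,np.array(p)/1000,np.array(uv)/s+off))
def G(x,p):
    return np.r_[R.from_euler('z',x[2]).apply(p)[:2]+x[:2],p[2]]
f=lambda x:np.concatenate([proj(cm,G(x,p))[0]-uv for cm,p,uv in obs])
r=least_squares(f,[.65,-.1,0]); print(r.x,np.degrees(r.x[2])); print(r.fun.reshape(-1,2).round(1))
x=r.x
for n,p in dict(gate=(0,0,.135),hop=(0,.146,.164),top=(0,.195,.206)).items(): print(n,G(x,np.array(p)).round(4))
# fin / tab plate corners in top at z .124/.148
for u,v in [(401,262),(466,262),(401,347),(466,347)]:
    w=onz(ct,u/s1+220,v/s1+120,.124); d=w[:2]-x[:2]; print(w.round(3), R.from_euler('z',-x[2]).apply([*d,0]).round(4))
# top view of pod corners
for u,v in [(383,258),(580,255),(383,365),(580,357)]:
    w=onz(ct,u/s1+220,v/s1+120,.105); d=w[:2]-x[:2]; print('pod',w.round(3), R.from_euler('z',-x[2]).apply([*d,0]).round(4))
E
```

```text
[ 0.67260882 -0.16044043  0.04286266] 2.4558495875460964
[[-2.5 -1.2]
 [-2.1 -1.5]
 [-0.8 -2.2]
 [ 0.   1.8]
 [ 0.1 -1. ]
 [ 0.2 -0.3]
 [ 0.4 -1.5]
 [ 1.2 -0.4]
 [-0.3 -2. ]
 [-1.5 -0.9]
 [-0.8 -3.1]
 [-0.9 -3. ]]
gate [ 0.6726 -0.1604  0.135 ]
hop [ 0.6664 -0.0146  0.164 ]
top [0.6643 0.0344 0.206 ]
[ 0.593 -0.206  0.124] [-0.0816 -0.0424  0.    ]
[ 0.594 -0.25   0.124] [-0.0827 -0.0863  0.    ]
[ 0.535 -0.206  0.124] [-0.1393 -0.0399  0.    ]
[ 0.536 -0.25   0.124] [-0.1404 -0.0835  0.    ]
pod [ 0.598 -0.197  0.105] [-0.0761 -0.0328  0.    ]
pod [ 0.602 -0.332  0.105] [-0.0776 -0.1682  0.    ]
pod [ 0.524 -0.197  0.105] [-0.15   -0.0297  0.    ]
pod [ 0.532 -0.331  0.105] [-0.1479 -0.1641  0.    ]
```

```bash
cat >> h.py <<'E'
def plan(x,y,z,jaw=None):
    """print drive numbers to TCP x,y,z with the jaw (tool y) at angle jaw deg mod 180"""
    s=state(); Rm=R.from_rotvec(s['tool_rot']).as_matrix(); p=np.array(s['tool_pos'])
    d=Rm.T@(np.array([x,y,z])-p)/0.6
    cur=np.degrees(np.arctan2(Rm[1,1],Rm[0,1])); sp=0
    if jaw is not None:
        sp=-((jaw-cur+90)%180-90)   # tool z points down
    rows=max(np.linalg.norm(d)*.6/.0417,abs(sp)/7.16)
    print(f"tx {d[0]:.4f} ty {d[1]:.4f} tz {d[2]:.4f} spin {sp/180:.4f} rows {rows:.1f} | pos {p.round(4)} jaw {cur:.1f} xdir {np.degrees(np.arctan2(Rm[1,0],Rm[0,0])):.1f} q6 {s['q'][5]:.2f} gap {s['finger_gap']:.4f} t {s['time_s']:.2f} F {s['force'].round(1)}")
E
python3 - <<'E'
from h import *
print(R.from_rotvec(state()['tool_rot']).as_matrix().round(3))
plan(.386,.276,.23,101); plan(.40,.29,.30,90)
E
```

```text
[[-0.973  0.233 -0.   ]
 [ 0.233  0.973 -0.001]
 [ 0.    -0.001 -1.   ]]
tx -0.5187 ty -0.3194 tz 0.0019 spin -0.1359 rows 8.8 | pos [0.1279 0.5348 0.231 ] jaw 76.5 xdir 166.5 q6 -0.22 gap 0.0853 t 0.25 F [-0.3 -0.  -0.1]
tx -0.5360 ty -0.2914 tz -0.1148 spin -0.0747 rows 8.9 | pos [0.1279 0.5348 0.231 ] jaw 76.5 xdir 166.5 q6 -0.22 gap 0.0853 t 0.25 F [-0.3 -0.  -0.1]
```

>>> drive_tool:
  increments:
    - {"tx": -0.53,"ty": -0.29,"tz": -0.115,"spin": -0.075,"grip": 0.6}
    - {"tx": -0.53,"ty": -0.29,"tz": -0.115,"spin": -0.075,"grip": 0.6}
    - {"tx": -0.53,"ty": -0.29,"tz": -0.115,"spin": -0.075,"grip": 0.6}
    - {"tx": -0.53,"ty": -0.29,"tz": -0.115,"spin": -0.075,"grip": 0.6}
    - {"tx": -0.53,"ty": -0.29,"tz": -0.115,"spin": -0.075,"grip": 0.6}
    - {"tx": -0.53,"ty": -0.29,"tz": -0.115,"spin": -0.075,"grip": 0.6}
    - {"tx": -0.53,"ty": -0.29,"tz": -0.115,"spin": -0.075,"grip": 0.6}
    - {"tx": -0.53,"ty": -0.29,"tz": -0.115,"spin": -0.075,"grip": 0.6}
    - {"tx": -0.53,"ty": -0.29,"tz": -0.115,"spin": -0.075,"grip": 0.6}
    - {"tx": -0.53,"ty": -0.29,"tz": -0.115,"spin": -0.075,"grip": 0.6}
    - {"tx": -0.53,"ty": -0.29,"tz": -0.115,"spin": -0.075,"grip": 0.6}
    - {"tx": -0.53,"ty": -0.29,"tz": -0.115,"spin": -0.075,"grip": 0.6}

```text
time_s: 1.25
tool_pos: [0.3963, 0.2917, 0.2999]
tool_rot: [0.001, -3.141, 0.001]
force: [-0.3, -0.5, -0.3]
finger_gap: 0.0684
```

```bash
cat >> h.py <<'E'
def wb():
    cm=camera_model("wrist"); im=get_image("wrist"); out=[]
    for c,a,b in balls(im,60):
        o,d=ray(cm,*c); r=.015
        for _ in range(4):
            p=onz(cm,*c,.003+r); D=np.linalg.norm(p-o)
            r=min([.01,.015,.02],key=lambda q:abs(q-D/cm['fx']*np.sqrt(a/np.pi)*.97))
        print('ball',c,a,p.round(4),'r',r,'est',round(D/cm['fx']*np.sqrt(a/np.pi),4))
    return im
E
python3 - <<'E'
from h import *
im=wb(); save(im,"w1"); plan(.386,.276,.08,101)
E
```

```text
ball [243.6 145.6] 716 [0.3864 0.2755 0.023 ] r 0.02 est 0.0198
ball [301.6 167.3] 158 [0.4172 0.3533 0.013 ] r 0.01 est 0.0097
ball [256.2 196.6] 149 [0.4585 0.2918 0.013 ] r 0.01 est 0.0096
ball [292.3 232.5] 330 [0.5101 0.3429 0.018 ] r 0.015 est 0.0147
ball [234.4 238.3] 326 [0.5189 0.2608 0.018 ] r 0.015 est 0.0147
tx 0.0161 ty -0.0267 tz 0.3665 spin -0.0605 rows 5.3 | pos [0.3959 0.2922 0.2999] jaw 90.1 xdir -179.9 q6 -1.18 gap 0.0683 t 1.30 F [0.  0.8 0.4]
```

View pics/w1.png

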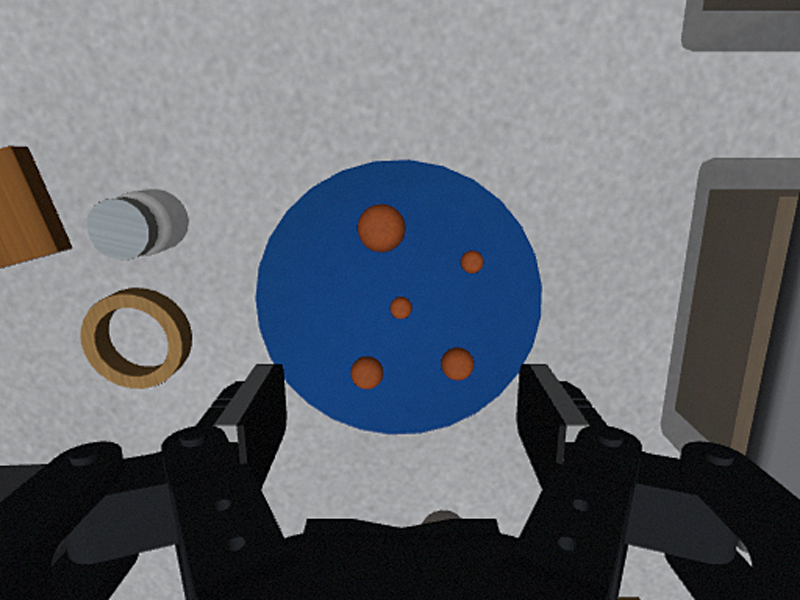

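>>> drive_tool:
  increments:
    - {"tx": 0.016,"ty": -0.027,"tz": 0.36,"spin": -0.06,"grip": 0.6}
    - {"tx": 0.016,"ty": -0.027,"tz": 0.36,"spin": -0.06,"grip": 0.6}
    - {"tx": 0.016,"ty": -0.027,"tz": 0.36,"spin": -0.06,"grip": 0.6}
    - {"tx": 0.016,"ty": -0.027,"tz": 0.36,"spin": -0.06,"grip": 0.6}
    - {"tx": 0.016,"ty": -0.027,"tz": 0.36,"spin": -0.06,"grip": 0.6}
    - {"tx": 0.016,"ty": -0.027,"tz": 0.42,"spin": -0.06,"grip": 0.6}
    - {"tx": 0.016,"ty": -0.027,"tz": 0.46,"spin": -0.06,"grip": 0.6}
    - {"tx": 0.016,"ty": -0.027,"tz": 0.483,"spin": -0.06,"grip": 0.6}
    - {"tx": 0.016,"ty": -0.027,"tz": 0.483,"spin": -0.06,"grip": 0.6}
    - {"tx": 0.016,"ty": -0.027,"tz": 0.483,"spin": -0.06,"grip": -1}
    - {"tx": 0.016,"ty": -0.027,"tz": 0.483,"spin": -0.06,"grip": -1}
    - {"tx": 0.016,"ty": -0.027,"tz": 0.483,"spin": -0.06,"grip": -1}

```text
time_s: 2.3
tool_pos: [0.3865, 0.2765, 0.0116]
tool_rot: [-0.3, 3.125, 0.001]
force: [-0.5, 2.7, 4.4]
finger_gap: 0.0375
```

>>> drive_tool:
  increments:
    - {"grip": -1}
    - {"grip": -1}
    - {"grip": -1}
    - {"tz": -0.07,"grip": -1}
    - {"tz": -0.14,"grip": -1}
    - {"tz": -0.2,"grip": -1}
    - {"tz": -0.27,"grip": -1}
    - {"tz": -0.34,"grip": -1}
    - {"tz": -0.41,"grip": -1}
    - {"tz": -0.45,"grip": -1}
    - {"tz": -0.45,"grip": -1}

```text
invalid input at $.increments[0]: expected keys grip, tx, ty, tz, spin
```

```bash
python3 - <<'E'
from h import *
im=wb(); save(im,"w2"); plan(.6664,-.0146,.29,90)
E
```

```text
ball [256.5 257.5] 6350 [0.3869 0.2774 0.023 ] r 0.02 est 0.0205
tx -0.3668 ty -0.5645 tz -0.4635 spin 0.0607 rows 11.8 | pos [0.3866 0.2765 0.0116] jaw 100.9 xdir -169.1 q6 -1.39 gap 0.0369 t 2.35 F [-1.2  1.7  5.6]
```

View pics/w2.png

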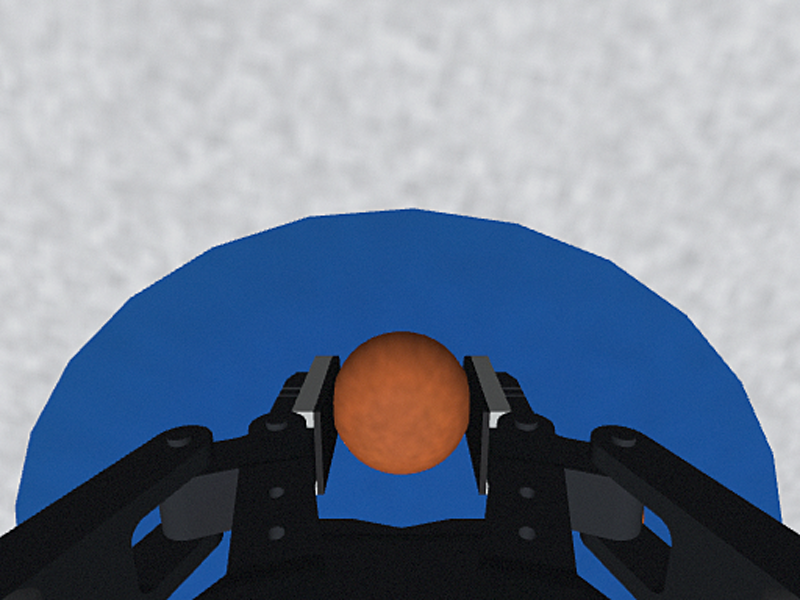

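>>> drive_tool:
  increments:
    - {"tx": 0,"ty": 0,"tz": -0.07,"spin": 0,"grip": -1}
    - {"tx": 0,"ty": 0,"tz": -0.14,"spin": 0,"grip": -1}
    - {"tx": 0,"ty": 0,"tz": -0.21,"spin": 0,"grip": -1}
    - {"tx": 0,"ty": 0,"tz": -0.28,"spin": 0,"grip": -1}
    - {"tx": 0,"ty": 0,"tz": -0.35,"spin": 0,"grip": -1}
    - {"tx": -0.02,"ty": -0.03,"tz": -0.41,"spin": 0,"grip": -1}
    - {"tx": -0.06,"ty": -0.08,"tz": -0.45,"spin": 0.047,"grip": -1}
    - {"tx": -0.1,"ty": -0.14,"tz": -0.45,"spin": 0.047,"grip": -1}
    - {"tx": -0.13,"ty": -0.19,"tz": -0.45,"spin": 0.047,"grip": -1}
    - {"tx": -0.17,"ty": -0.25,"tz": -0.45,"spin": 0.047,"grip": -1}
    - {"tx": -0.2,"ty": -0.3,"tz": -0.45,"spin": 0.047,"grip": -1}
    - {"tx": -0.23,"ty": -0.34,"tz": -0.45,"spin": 0.047,"grip": -1}

```text
time_s: 3.35
tool_pos: [0.5612, 0.0996, 0.2825]
tool_rot: [-0.065, 3.138, 0.001]
force: [0.6, 0.4, -0.3]
finger_gap: 0.037
```

```bash
python3 - <<'E'
from h import *
im=get_image("wrist"); save(im,"w3"); plan(.6692,-.0805,.285,92.5)
E
```

```text
tx -0.1634 ty -0.3018 tz -0.0049 spin -0.0017 rows 4.9 | pos [0.5643 0.0967 0.2815] jaw 92.2 xdir -177.8 q6 -1.65 gap 0.0372 t 3.40 F [-1.  -4.3 -2.8]
```

View pics/w3.png

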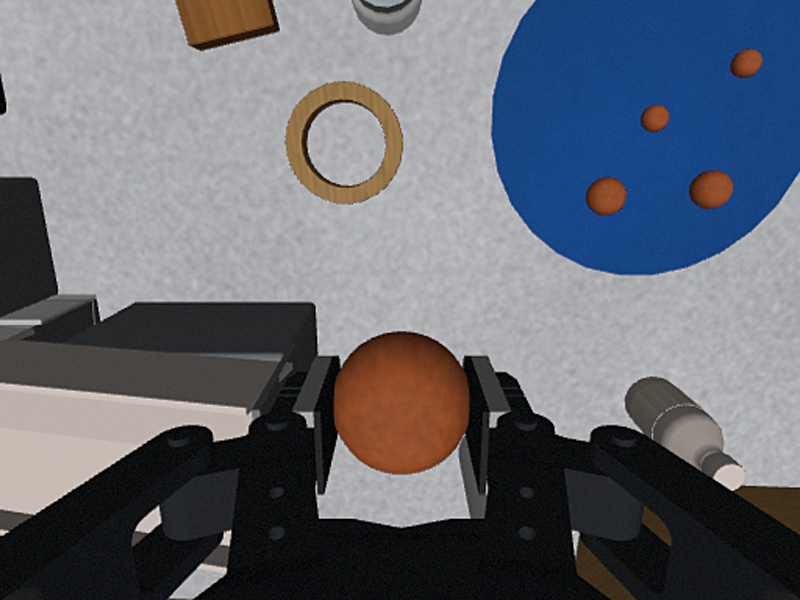

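>>> drive_tool:
  increments:
    - {"tx": -0.04,"ty": -0.06,"tz": -0.005,"spin": 0,"grip": -1}
    - {"tx": -0.07,"ty": -0.12,"tz": -0.005,"spin": 0,"grip": -1}
    - {"tx": -0.1,"ty": -0.18,"tz": -0.005,"spin": 0,"grip": -1}
    - {"tx": -0.13,"ty": -0.24,"tz": -0.005,"spin": 0,"grip": -1}
    - {"tx": -0.16,"ty": -0.3,"tz": -0.005,"spin": 0,"grip": -1}
    - {"tx": -0.16,"ty": -0.3,"tz": -0.005,"spin": 0,"grip": -1}
    - {"tx": -0.16,"ty": -0.3,"tz": -0.005,"spin": 0,"grip": -1}

```text
time_s: 3.98
tool_pos: [0.6673, -0.0816, 0.2844]
tool_rot: [-0.056, 3.139, -0.001]
force: [0.7, -0.5, -1.3]
finger_gap: 0.037
```

```bash
python3 - <<'E'
from h import *
plan(.6692,-.0805,.172,92.5)
cm=camera_model("wrist");im=get_image("wrist")
x=[.6726,-.1604,.04286]
j=im.copy()
for p in [(-51,200,206),(51,200,206),(-51,0,167),(-47,2,173),(47,2,173),(0,0,135),(0,195,174),(-111,-62,148),(-151,-30,105),(-151,-165,105),(-51,-30,105)]:
    p=np.array(p)/1000; w=np.r_[R.from_euler('z',x[2]).apply(p)[:2]+x[:2],p[2]]
    u,z=proj(cm,w); print((p*1000).round(),(u*1.5625).round())
    if z>0: cv2.circle(j,tuple(int(q) for q in u.round()),2,(0,255,0),-1)
save(j,"w4")
E
```

```text
tx -0.0027 ty 0.0019 tz 0.1873 spin -0.0026 rows 2.7 | pos [ 0.6673 -0.0816  0.2844] jaw 92.0 xdir -178.0 q6 -1.90 gap 0.0370 t 3.98 F [ 0.7 -0.5 -1.3]
[-51. 200. 206.] [680. 197.]
[ 51. 200. 206.] [650. 411.]
[-51.   0. 167.] [243. 194.]
[-47.   2. 173.] [244. 203.]
[ 47.   2. 173.] [260. 377.]
[  0.   0. 135.] [267. 277.]
[  0. 195. 174.] [624. 292.]
[-111.  -62.  148.] [122.  72.]
[-151.  -30.  105.] [207.   8.]
[-151. -165.  105.] [-29.  10.]
[-51. -30. 105.] [225. 187.]
```

View pics/w4.png

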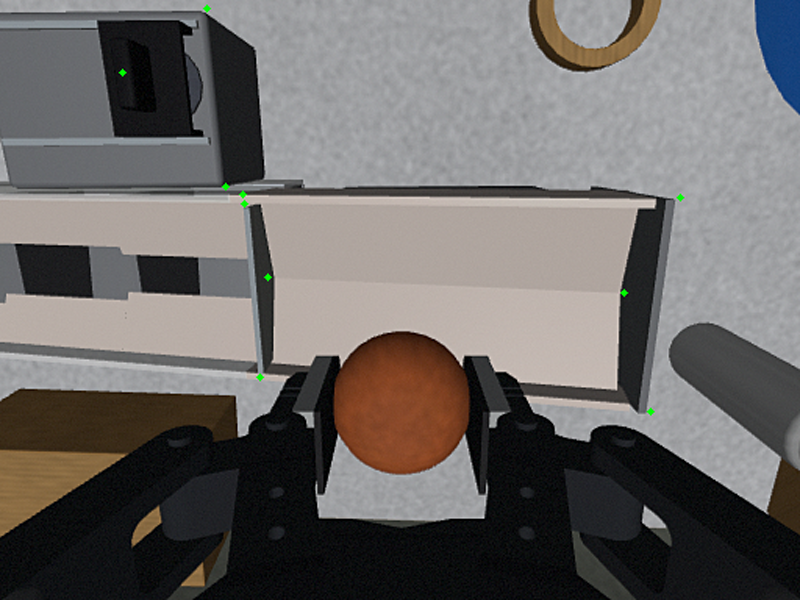

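>>> drive_tool:
  increments:
    - {"tx": -0.002,"ty": 0,"tz": 0.06,"spin": 0,"grip": -1}
    - {"tx": -0.002,"ty": 0,"tz": 0.12,"spin": 0,"grip": -1}
    - {"tx": -0.002,"ty": 0,"tz": 0.17,"spin": 0,"grip": -1}
    - {"tx": -0.002,"ty": 0,"tz": 0.187,"spin": 0,"grip": -1}
    - {"tx": -0.002,"ty": 0,"tz": 0.187,"spin": 0,"grip": -1}
    - {"tx": -0.002,"ty": 0,"tz": 0.187,"spin": 0,"grip": 0.3}
    - {"tx": -0.002,"ty": 0,"tz": 0.187,"spin": 0,"grip": 0.3}
    - {"tx": -0.002,"ty": 0,"tz": 0.187,"spin": 0,"grip": 0.3}
    - {"tx": -0.002,"ty": 0,"tz": 0.15,"spin": 0,"grip": 0.3}
    - {"tx": -0.002,"ty": 0,"tz": 0.09,"spin": 0,"grip": 0.3}
    - {"tx": -0.002,"ty": 0,"tz": 0.03,"spin": 0,"grip": 0.3}
    - {"tx": -0.002,"ty": 0,"tz": 0,"spin": 0,"grip": 0.3}

```text
time_s: 5.03
tool_pos: [0.6687, -0.0799, 0.2918]
tool_rot: [-0.059, 3.129, -0.005]
force: [0.4, -0.2, 0.6]
finger_gap: 0.0556
```

```bash
python3 - <<'E'
from h import *
im=get_image("wrist"); save(im,"w5"); 
t=get_image("top");cm=camera_model("top")
for c,a,b in balls(t,15):
    print(c,a,onz(cm,*c,.018).round(4))
plan(.5189,.2608,.29,66)
E
```

```text
[134.5 112.6] 16 [0.8226 0.3356 0.018 ]
[143.2 114.2] 16 [0.8181 0.3096 0.018 ]
[294.4 153.7] 24 [ 0.7065 -0.1328  0.018 ]
[154.9 216.5] 58 [0.5195 0.2609 0.018 ]
[126.  219.1] 62 [0.5106 0.3432 0.018 ]
[143.4 237.8] 21 [0.4588 0.2907 0.018 ]
[121. 252.] 21 [0.4179 0.3522 0.018 ]
[267.3 277. ] 181 [ 0.3574 -0.0606  0.018 ]
tx 0.2287 ty 0.5770 tz -0.0035 spin 0.1453 rows 8.9 | pos [ 0.669  -0.08    0.2911] jaw 92.1 xdir -177.9 q6 -1.90 gap 0.0552 t 5.13 F [-1.2  0.5  0.3]
```

View pics/w5.png

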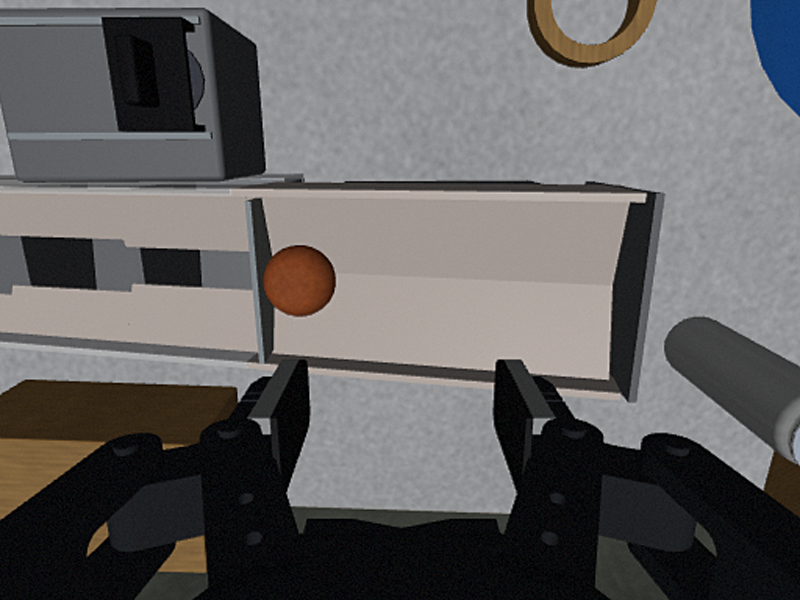

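>>> drive_tool:
  increments:
    - {"tx": 0.229,"ty": 0.577,"tz": -0.003,"spin": 0.145,"grip": 0.3}
    - {"tx": 0.229,"ty": 0.577,"tz": -0.003,"spin": 0.145,"grip": 0.3}
    - {"tx": 0.229,"ty": 0.577,"tz": -0.003,"spin": 0.145,"grip": 0.3}
    - {"tx": 0.229,"ty": 0.577,"tz": -0.003,"spin": 0.145,"grip": 0.3}
    - {"tx": 0.229,"ty": 0.577,"tz": -0.003,"spin": 0.145,"grip": 0.3}
    - {"tx": 0.229,"ty": 0.577,"tz": -0.003,"spin": 0.145,"grip": 0.3}
    - {"tx": 0.229,"ty": 0.577,"tz": -0.003,"spin": 0.145,"grip": 0.3}
    - {"tx": 0.229,"ty": 0.577,"tz": -0.003,"spin": 0.145,"grip": 0.3}
    - {"tx": 0.229,"ty": 0.577,"tz": -0.003,"spin": 0.145,"grip": 0.3}
    - {"tx": 0.229,"ty": 0.577,"tz": -0.003,"spin": 0.145,"grip": 0.3}
    - {"tx": 0.229,"ty": 0.577,"tz": -0.003,"spin": 0.145,"grip": 0.3}
    - {"tx": 0.229,"ty": 0.577,"tz": -0.003,"spin": 0.145,"grip": 0.3}

```text
time_s: 6.13
tool_pos: [0.5188, 0.2605, 0.2897]
tool_rot: [0.649, 3.06, -0.002]
force: [0.7, -0.5, -0.3]
finger_gap: 0.0558
```

```bash
python3 - <<'E'
from h import *
im=wb(); plan(.519,.2608,.009,66)
E
```

```text
ball [292.3  41.1] 223 [0.417  0.3535 0.013 ] r 0.01 est 0.0111
ball [259.   96.4] 194 [0.4587 0.2917 0.013 ] r 0.01 est 0.0102
ball [313. 118.] 436 [0.5099 0.3429 0.018 ] r 0.015 est 0.0153
ball [256.  150.8] 404 [0.5187 0.2609 0.018 ] r 0.015 est 0.0147
tx 0.0071 ty 0.0003 tz 0.4676 spin -0.0001 rows 6.7 | pos [0.5191 0.26   0.2896] jaw 66.0 xdir 156.0 q6 -0.89 gap 0.0559 t 6.18 F [-0.1 -0.2 -0.8]
```

>>> drive_tool:
  increments:
    - {"tx": 0.006,"ty": 0,"tz": 0.07,"spin": 0,"grip": 0.3}
    - {"tx": 0.006,"ty": 0,"tz": 0.14,"spin": 0,"grip": 0.3}
    - {"tx": 0.006,"ty": 0,"tz": 0.21,"spin": 0,"grip": 0.3}
    - {"tx": 0.006,"ty": 0,"tz": 0.28,"spin": 0,"grip": 0.3}
    - {"tx": 0.006,"ty": 0,"tz": 0.35,"spin": 0,"grip": 0.3}
    - {"tx": 0.006,"ty": 0,"tz": 0.41,"spin": 0,"grip": 0.3}
    - {"tx": 0.006,"ty": 0,"tz": 0.45,"spin": 0,"grip": 0.3}
    - {"tx": 0.006,"ty": 0,"tz": 0.466,"spin": 0,"grip": 0.3}
    - {"tx": 0.006,"ty": 0,"tz": 0.466,"spin": 0,"grip": 0.3}
    - {"tx": 0.006,"ty": 0,"tz": 0.466,"spin": 0,"grip": -1}
    - {"tx": 0.006,"ty": 0,"tz": 0.466,"spin": 0,"grip": -1}
    - {"tx": 0.006,"ty": 0,"tz": 0.466,"spin": 0,"grip": -1}

```text
time_s: 7.18
tool_pos: [0.5208, 0.2605, 0.0121]
tool_rot: [0.65, 3.056, 0.001]
force: [0.1, -1.2, 4.5]
finger_gap: 0.0265
```

>>> drive_tool:
  increments:
    - {"tx": 0,"ty": 0,"tz": 0,"spin": 0,"grip": -1}
    - {"tx": 0,"ty": 0,"tz": 0,"spin": 0,"grip": -1}
    - {"tx": 0,"ty": 0,"tz": -0.05,"spin": 0,"grip": -1}
    - {"tx": 0,"ty": 0,"tz": -0.12,"spin": 0,"grip": -1}
    - {"tx": 0,"ty": 0,"tz": -0.19,"spin": 0,"grip": -1}
    - {"tx": 0,"ty": 0,"tz": -0.26,"spin": 0,"grip": -1}
    - {"tx": 0,"ty": 0,"tz": -0.33,"spin": 0,"grip": -1}
    - {"tx": 0,"ty": 0,"tz": -0.4,"spin": 0,"grip": -1}
    - {"tx": 0,"ty": 0,"tz": -0.45,"spin": 0,"grip": -1}
    - {"tx": 0,"ty": 0,"tz": -0.46,"spin": 0,"grip": -1}

```text
time_s: 8.02
tool_pos: [0.5169, 0.2617, 0.2948]
tool_rot: [0.648, 3.046, 0.009]
force: [-0.5, 0.5, 0.3]
finger_gap: 0.0264
```

```bash
python3 - <<'E'
from h import *
im=wb(); plan(.668,-.06,.29,92.5)
E
```

```text
ball [289.3  40.7] 222 [0.417  0.3534 0.013 ] r 0.01 est 0.0111
ball [256.6  95.3] 189 [0.4586 0.2919 0.013 ] r 0.01 est 0.0101
ball [309.9 116.8] 429 [0.5099 0.3429 0.018 ] r 0.015 est 0.0154
ball [256.5 247.9] 3203 [0.6475 0.2074 0.023 ] r 0.02 est 0.0459
tx -0.4483 ty -0.3872 tz 0.0113 spin -0.1472 rows 8.5 | pos [0.5167 0.2616 0.2928] jaw 66.0 xdir 156.0 q6 -0.88 gap 0.0270 t 8.07 F [-0.1 -0.7 -0.4]
```

>>> drive_tool:
  increments:
    - {"tx": -0.448,"ty": -0.387,"tz": 0.005,"spin": -0.147,"grip": -1}
    - {"tx": -0.448,"ty": -0.387,"tz": 0.005,"spin": -0.147,"grip": -1}
    - {"tx": -0.448,"ty": -0.387,"tz": 0.005,"spin": -0.147,"grip": -1}
    - {"tx": -0.448,"ty": -0.387,"tz": 0.005,"spin": -0.147,"grip": -1}
    - {"tx": -0.448,"ty": -0.387,"tz": 0.005,"spin": -0.147,"grip": -1}
    - {"tx": -0.448,"ty": -0.387,"tz": 0.005,"spin": -0.147,"grip": -1}
    - {"tx": -0.448,"ty": -0.387,"tz": 0.005,"spin": -0.147,"grip": -1}
    - {"tx": -0.448,"ty": -0.387,"tz": 0.005,"spin": -0.147,"grip": -1}
    - {"tx": -0.448,"ty": -0.387,"tz": 0.005,"spin": -0.147,"grip": -1}
    - {"tx": -0.448,"ty": -0.387,"tz": 0.005,"spin": -0.147,"grip": -1}
    - {"tx": -0.448,"ty": -0.387,"tz": 0.005,"spin": -0.147,"grip": -1}
    - {"tx": -0.448,"ty": -0.387,"tz": 0.005,"spin": -0.147,"grip": -1}

```text
time_s: 9.07
tool_pos: [0.6674, -0.0593, 0.2925]
tool_rot: [-0.067, 3.118, -0.0]
force: [-0.8, 0.1, 0.7]
finger_gap: 0.0266
```

```bash
python3 - <<'E'
from h import *
im=wb(); save(im,"w6"); plan(.668,-.06,.172,92.5)
E
```

```text
ball [166.3 177.4] 1635 [ 0.7099 -0.1755  0.023 ] r 0.02 est 0.0311
ball [256.5 248.1] 3173 [ 0.8073 -0.0529  0.023 ] r 0.02 est 0.0454
tx 0.0039 ty -0.0018 tz 0.2018 spin 0.0000 rows 2.9 | pos [ 0.6674 -0.0588  0.2931] jaw 92.5 xdir -177.5 q6 -1.88 gap 0.0265 t 9.12 F [-0.5  0.3  0.4]
```

View pics/w6.png

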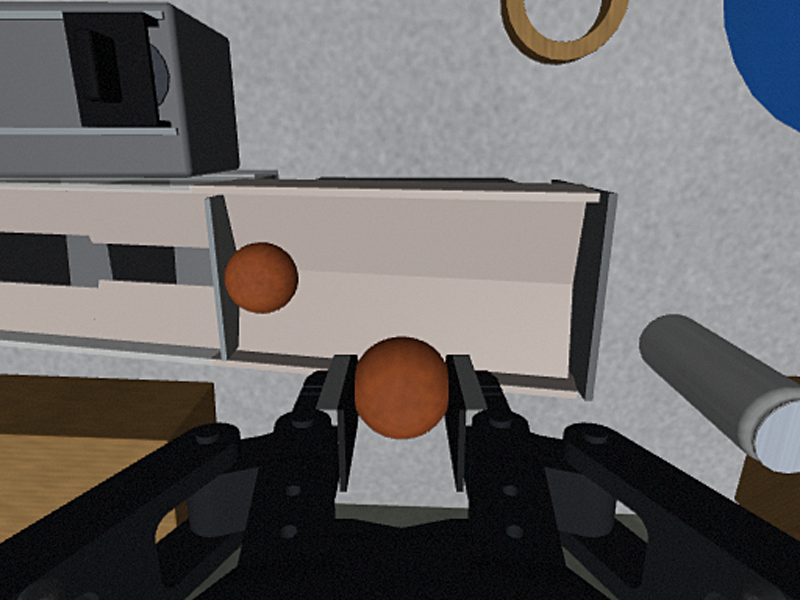

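>>> drive_tool:
  increments:
    - {"tx": 0.003,"ty": 0,"tz": 0.06,"spin": 0,"grip": -1}
    - {"tx": 0.003,"ty": 0,"tz": 0.12,"spin": 0,"grip": -1}
    - {"tx": 0.003,"ty": 0,"tz": 0.18,"spin": 0,"grip": -1}
    - {"tx": 0.003,"ty": 0,"tz": 0.202,"spin": 0,"grip": -1}
    - {"tx": 0.003,"ty": 0,"tz": 0.202,"spin": 0,"grip": -1}
    - {"tx": 0.003,"ty": 0,"tz": 0.202,"spin": 0,"grip": 0.1}
    - {"tx": 0.003,"ty": 0,"tz": 0.202,"spin": 0,"grip": 0.1}
    - {"tx": 0.003,"ty": 0,"tz": 0.202,"spin": 0,"grip": 0.1}
    - {"tx": 0.003,"ty": 0,"tz": 0.15,"spin": 0,"grip": 0.1}
    - {"tx": 0.003,"ty": 0,"tz": 0.09,"spin": 0,"grip": 0.1}
    - {"tx": 0.003,"ty": 0,"tz": 0.03,"spin": 0,"grip": 0.1}
    - {"tx": 0.003,"ty": 0,"tz": 0,"spin": 0,"grip": 0.1}

```text
time_s: 10.12
tool_pos: [0.666, -0.0588, 0.2994]
tool_rot: [-0.069, 3.109, -0.005]
force: [0.0, -0.6, 1.4]
finger_gap: 0.0468
```

```bash
python3 - <<'E'
from h import *
im=get_image("wrist"); save(im,"w7",s=1); 
t=get_image("top");cm=camera_model("top")
for c,a,b in balls(t,15):
    print(c,a,onz(cm,*c,.018).round(4))
plan(.51,.343,.29,-45.5)
E
```

```text
[144.2  98.6] 55 [0.8653 0.3091 0.018 ]
[ 71.4 114.9] 27 [0.8135 0.522  0.018 ]
[114.1 118.6] 16 [0.8038 0.3948 0.018 ]
[301.5 155.4] 103 [ 0.7019 -0.1531  0.018 ]
[283.3 154.6] 23 [ 0.7035 -0.1011  0.018 ]
[126.  219.1] 62 [0.5106 0.3432 0.018 ]
[143.5 237.7] 22 [0.4591 0.2905 0.018 ]
[121. 252.] 21 [0.4179 0.3522 0.018 ]
[263.7 273.9] 419 [ 0.3657 -0.0505  0.018 ]
tx 0.2311 ty 0.6807 tz 0.0041 spin -0.2332 rows 10.3 | pos [ 0.6663 -0.0589  0.2987] jaw 92.5 xdir -177.5 q6 -1.88 gap 0.0475 t 10.22 F [ 0.7 -0.3 -0.1]
```

View pics/w7.png

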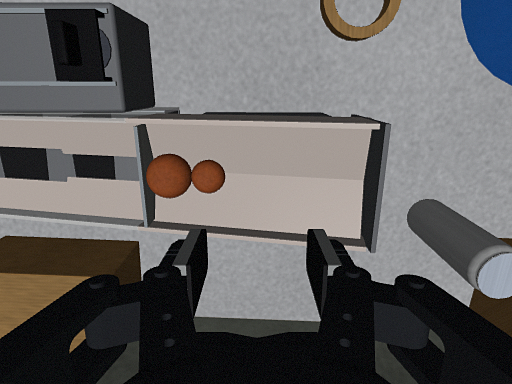

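>>> drive_tool:
  increments:
    - {"tx": 0.231,"ty": 0.681,"tz": 0.004,"spin": -0.233,"grip": 0.3}
    - {"tx": 0.231,"ty": 0.681,"tz": 0.004,"spin": -0.233,"grip": 0.3}
    - {"tx": 0.231,"ty": 0.681,"tz": 0.004,"spin": -0.233,"grip": 0.3}
    - {"tx": 0.231,"ty": 0.681,"tz": 0.004,"spin": -0.233,"grip": 0.3}
    - {"tx": 0.231,"ty": 0.681,"tz": 0.004,"spin": -0.233,"grip": 0.3}
    - {"tx": 0.231,"ty": 0.681,"tz": 0.004,"spin": -0.233,"grip": 0.3}
    - {"tx": 0.231,"ty": 0.681,"tz": 0.004,"spin": -0.233,"grip": 0.3}
    - {"tx": 0.231,"ty": 0.681,"tz": 0.004,"spin": -0.233,"grip": 0.3}
    - {"tx": 0.231,"ty": 0.681,"tz": 0.004,"spin": -0.233,"grip": 0.3}
    - {"tx": 0.231,"ty": 0.681,"tz": 0.004,"spin": -0.233,"grip": 0.3}
    - {"tx": 0.231,"ty": 0.681,"tz": 0.004,"spin": -0.233,"grip": 0.3}
    - {"tx": 0.231,"ty": 0.681,"tz": 0.004,"spin": -0.233,"grip": 0.3}

```text
time_s: 11.22
tool_pos: [0.5081, 0.3462, 0.2897]
tool_rot: [-1.184, 2.878, -0.022]
force: [0.0, -0.9, 0.0]
finger_gap: 0.0556
```

```bash
python3 - <<'E'
from h import *
im=wb(); save(im,"w8",s=1); plan(.51,.343,.009,-45.5)
E
```

```text
ball [258.3  88.7] 198 [0.4585 0.2918 0.013 ] r 0.01 est 0.0103
ball [317.  100.4] 195 [0.4171 0.3534 0.013 ] r 0.01 est 0.0103
ball [258.2 147.8] 403 [0.51   0.3429 0.018 ] r 0.015 est 0.0147
tx 0.0106 ty 0.0093 tz 0.4676 spin 0.0006 rows 6.7 | pos [0.5092 0.3443 0.2897] jaw 134.6 xdir -135.4 q6 -1.94 gap 0.0555 t 11.27 F [ 0.1 -0.4 -0.7]
```

>>> drive_tool:
  increments:
    - {"tx": 0.01,"ty": 0.008,"tz": 0.07,"spin": 0,"grip": 0.3}
    - {"tx": 0.01,"ty": 0.008,"tz": 0.14,"spin": 0,"grip": 0.3}
    - {"tx": 0.01,"ty": 0.008,"tz": 0.21,"spin": 0,"grip": 0.3}
    - {"tx": 0.01,"ty": 0.008,"tz": 0.28,"spin": 0,"grip": 0.3}
    - {"tx": 0.01,"ty": 0.008,"tz": 0.35,"spin": 0,"grip": 0.3}
    - {"tx": 0.01,"ty": 0.008,"tz": 0.41,"spin": 0,"grip": 0.3}
    - {"tx": 0.01,"ty": 0.008,"tz": 0.45,"spin": 0,"grip": 0.3}
    - {"tx": 0.01,"ty": 0.008,"tz": 0.466,"spin": 0,"grip": 0.3}
    - {"tx": 0.01,"ty": 0.008,"tz": 0.466,"spin": 0,"grip": 0.3}
    - {"tx": 0.01,"ty": 0.008,"tz": 0.466,"spin": 0,"grip": -1}
    - {"tx": 0.01,"ty": 0.008,"tz": 0.466,"spin": 0,"grip": -1}
    - {"tx": 0.01,"ty": 0.008,"tz": 0.466,"spin": 0,"grip": -1}

```text
time_s: 12.27
tool_pos: [0.512, 0.343, 0.0124]
tool_rot: [-1.18, 2.875, -0.024]
force: [0.4, -0.6, 5.3]
finger_gap: 0.0268
```

>>> drive_tool:
  increments:
    - {"tx": 0,"ty": 0,"tz": 0,"spin": 0,"grip": -1}
    - {"tx": 0,"ty": 0,"tz": 0,"spin": 0,"grip": -1}
    - {"tx": 0,"ty": 0,"tz": -0.05,"spin": 0,"grip": -1}
    - {"tx": 0,"ty": 0,"tz": -0.12,"spin": 0,"grip": -1}
    - {"tx": 0,"ty": 0,"tz": -0.19,"spin": 0,"grip": -1}
    - {"tx": 0,"ty": 0,"tz": -0.26,"spin": 0,"grip": -1}
    - {"tx": 0,"ty": 0,"tz": -0.33,"spin": 0,"grip": -1}
    - {"tx": 0,"ty": 0,"tz": -0.4,"spin": 0,"grip": -1}
    - {"tx": 0,"ty": 0,"tz": -0.45,"spin": 0,"grip": -1}
    - {"tx": 0,"ty": 0,"tz": -0.46,"spin": 0,"grip": -1}

```text
time_s: 13.1
tool_pos: [0.5025, 0.3439, 0.2952]
tool_rot: [-1.176, 2.865, -0.023]
force: [-0.2, 0.6, -0.2]
finger_gap: 0.0267
```

```bash
python3 - <<'E'
from h import *
im=wb(); plan(.667,-.035,.29,92.5)
E
```

```text
ball [257.8  90.2] 193 [0.4586 0.2919 0.013 ] r 0.01 est 0.0102
ball [315.9 101.4] 191 [0.417  0.3533 0.013 ] r 0.01 est 0.0103
ball [256.5 247.4] 3199 [0.6115 0.4406 0.023 ] r 0.02 est 0.046
tx 0.2485 ty -0.6418 tz 0.0160 spin 0.2339 rows 9.9 | pos [0.5023 0.3438 0.2931] jaw 134.6 xdir -135.3 q6 -1.94 gap 0.0263 t 13.15 F [ 0.3 -0.2  0.6]
```

>>> drive_tool:
  increments:
    - {"tx": 0.248,"ty": -0.642,"tz": 0.006,"spin": 0.234,"grip": -1}
    - {"tx": 0.248,"ty": -0.642,"tz": 0.006,"spin": 0.234,"grip": -1}
    - {"tx": 0.248,"ty": -0.642,"tz": 0.006,"spin": 0.234,"grip": -1}
    - {"tx": 0.248,"ty": -0.642,"tz": 0.006,"spin": 0.234,"grip": -1}
    - {"tx": 0.248,"ty": -0.642,"tz": 0.006,"spin": 0.234,"grip": -1}
    - {"tx": 0.248,"ty": -0.642,"tz": 0.006,"spin": 0.234,"grip": -1}
    - {"tx": 0.248,"ty": -0.642,"tz": 0.006,"spin": 0.234,"grip": -1}
    - {"tx": 0.248,"ty": -0.642,"tz": 0.006,"spin": 0.234,"grip": -1}
    - {"tx": 0.248,"ty": -0.642,"tz": 0.006,"spin": 0.234,"grip": -1}
    - {"tx": 0.248,"ty": -0.642,"tz": 0.006,"spin": 0.234,"grip": -1}
    - {"tx": 0.248,"ty": -0.642,"tz": 0.006,"spin": 0.234,"grip": -1}
    - {"tx": 0.248,"ty": -0.642,"tz": 0.006,"spin": 0.234,"grip": -1}

```text
time_s: 14.15
tool_pos: [0.6672, -0.0369, 0.2933]
tool_rot: [-0.063, 3.1, 0.003]
force: [0.0, 0.3, 0.4]
finger_gap: 0.0264
```

```bash
python3 - <<'E'
from h import *
im=wb(); save(im,"w9",s=1); plan(.6672,-.0355,.177,92.5)
E
```

```text
ball [154.1 174.3] 2583 [ 0.711  -0.1686  0.023 ] r 0.02 est 0.0395
ball [256.5 247.7] 3171 [ 0.813 -0.03   0.023] r 0.02 est 0.0457
tx 0.0076 ty -0.0006 tz 0.1951 spin -0.0003 rows 2.8 | pos [ 0.6668 -0.0353  0.2941] jaw 92.5 xdir -177.5 q6 -1.85 gap 0.0261 t 14.20 F [0.1 1.6 0. ]
```

View pics/w9.png

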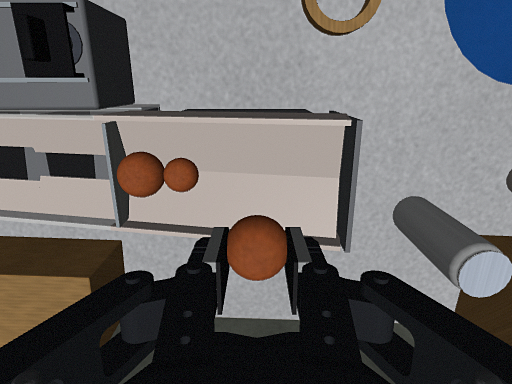

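>>> drive_tool:
  increments:
    - {"tx": 0.006,"ty": 0,"tz": 0.06,"spin": 0,"grip": -1}
    - {"tx": 0.006,"ty": 0,"tz": 0.12,"spin": 0,"grip": -1}
    - {"tx": 0.006,"ty": 0,"tz": 0.18,"spin": 0,"grip": -1}
    - {"tx": 0.006,"ty": 0,"tz": 0.195,"spin": 0,"grip": -1}
    - {"tx": 0.006,"ty": 0,"tz": 0.195,"spin": 0,"grip": -1}
    - {"tx": 0.006,"ty": 0,"tz": 0.195,"spin": 0,"grip": 0.1}
    - {"tx": 0.006,"ty": 0,"tz": 0.195,"spin": 0,"grip": 0.1}
    - {"tx": 0.006,"ty": 0,"tz": 0.195,"spin": 0,"grip": 0.1}
    - {"tx": 0.006,"ty": 0,"tz": 0.15,"spin": 0,"grip": 0.1}
    - {"tx": 0.006,"ty": 0,"tz": 0.09,"spin": 0,"grip": 0.1}
    - {"tx": 0.006,"ty": 0,"tz": 0.03,"spin": 0,"grip": 0.1}
    - {"tx": 0.006,"ty": 0,"tz": 0,"spin": 0,"grip": 0.1}

```text
time_s: 15.2
tool_pos: [0.6636, -0.0355, 0.3006]
tool_rot: [-0.066, 3.091, 0.0]
force: [0.3, 0.0, 0.8]
finger_gap: 0.0473
```

```bash
python3 - <<'E'
from h import *
im=get_image("wrist"); save(im,"w10",s=1); 
t=get_image("top");cm=camera_model("top")
for c,a,b in balls(t,15):
    print(c,a,onz(cm,*c,.013).round(4))
plan(.417,.3533,.29,30);plan(.4586,.2918,.29,90)
E
```

```text
[139.9  91.6] 19 [0.8883 0.3245 0.013 ]
[138.  111.4] 25 [0.8279 0.327  0.013 ]
[365.6 110.4] 18 [ 0.8384 -0.3383  0.013 ]
[296.8 155.1] 196 [ 0.7036 -0.1401  0.013 ]
[271.4 154.3] 21 [ 0.7049 -0.067   0.013 ]
[143.4 237.6] 20 [0.4594 0.2922 0.013 ]
[121. 252.] 21 [0.4178 0.3539 0.013 ]
[261.  271.8] 601 [ 0.3709 -0.0428  0.013 ]
tx 0.3838 ty 0.6651 tz -0.0043 spin 0.3470 rows 11.0 | pos [ 0.664  -0.0355  0.2998] jaw 92.5 xdir -177.5 q6 -1.85 gap 0.0469 t 15.30 F [ 0.3  0.3 -0.7]
tx 0.3190 ty 0.5597 tz -0.0008 spin 0.0137 rows 9.3 | pos [ 0.664  -0.0355  0.2998] jaw 92.5 xdir -177.5 q6 -1.85 gap 0.0469 t 15.30 F [ 0.3  0.3 -0.7]
```

View pics/w10.png

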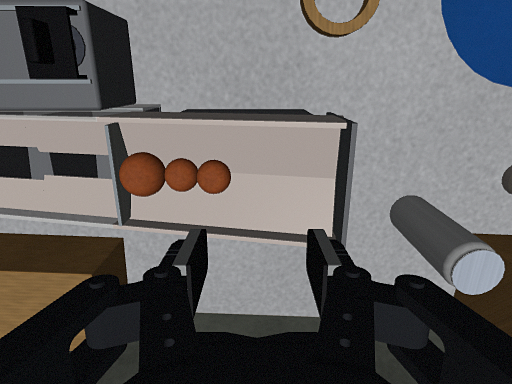

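>>> drive_tool:
  increments:
    - {"tx": 0.319,"ty": 0.56,"tz": -0.001,"spin": 0.014,"grip": 0.1}
    - {"tx": 0.319,"ty": 0.56,"tz": -0.001,"spin": 0.014,"grip": 0.1}
    - {"tx": 0.319,"ty": 0.56,"tz": -0.001,"spin": 0.014,"grip": 0.1}
    - {"tx": 0.319,"ty": 0.56,"tz": -0.001,"spin": 0.014,"grip": 0.1}
    - {"tx": 0.319,"ty": 0.56,"tz": -0.001,"spin": 0.014,"grip": 0.1}
    - {"tx": 0.319,"ty": 0.56,"tz": -0.001,"spin": 0.014,"grip": 0.1}
    - {"tx": 0.319,"ty": 0.56,"tz": -0.001,"spin": 0.014,"grip": 0.1}
    - {"tx": 0.319,"ty": 0.56,"tz": -0.001,"spin": 0.014,"grip": 0.1}
    - {"tx": 0.319,"ty": 0.56,"tz": -0.001,"spin": 0.014,"grip": 0.1}
    - {"tx": 0.319,"ty": 0.56,"tz": -0.001,"spin": 0.014,"grip": 0.1}
    - {"tx": 0.319,"ty": 0.56,"tz": -0.001,"spin": 0.014,"grip": 0.1}
    - {"tx": 0.319,"ty": 0.56,"tz": -0.001,"spin": 0.014,"grip": 0.1}

```text
time_s: 16.3
tool_pos: [0.4584, 0.292, 0.2901]
tool_rot: [-0.0, 3.09, 0.001]
force: [0.8, -0.6, 0.0]
finger_gap: 0.0468
```

```bash
python3 - <<'E'
from h import *
im=wb(); plan(.4586,.2918,.007,90)
print(R.from_rotvec(state()['tool_rot']).as_matrix().round(3))
E
```

```text
ball [304.8 109.1] 187 [0.417  0.3534 0.013 ] r 0.01 est 0.0101
ball [255.8 142.1] 174 [0.4586 0.2919 0.013 ] r 0.01 est 0.0097
tx 0.0250 ty 0.0006 tz 0.4711 spin -0.0004 rows 6.8 | pos [0.459  0.2913 0.29  ] jaw 89.9 xdir 179.9 q6 -1.21 gap 0.0474 t 16.35 F [ 0.1 -0.5 -0.1]
[[-0.999  0.001  0.052]
 [ 0.001  1.     0.   ]
 [-0.052  0.    -0.999]]
```

>>> drive_tool:
  increments:
    - {"tx": 0.025,"ty": 0,"tz": 0.07,"spin": 0,"grip": 0.1}
    - {"tx": 0.025,"ty": 0,"tz": 0.14,"spin": 0,"grip": 0.1}
    - {"tx": 0.025,"ty": 0,"tz": 0.21,"spin": 0,"grip": 0.1}
    - {"tx": 0.025,"ty": 0,"tz": 0.28,"spin": 0,"grip": 0.1}
    - {"tx": 0.025,"ty": 0,"tz": 0.35,"spin": 0,"grip": 0.1}
    - {"tx": 0.025,"ty": 0,"tz": 0.41,"spin": 0,"grip": 0.1}
    - {"tx": 0.025,"ty": 0,"tz": 0.45,"spin": 0,"grip": 0.1}
    - {"tx": 0.025,"ty": 0,"tz": 0.473,"spin": 0,"grip": 0.1}
    - {"tx": 0.025,"ty": 0,"tz": 0.473,"spin": 0,"grip": 0.1}
    - {"tx": 0.025,"ty": 0,"tz": 0.473,"spin": 0,"grip": -1}
    - {"tx": 0.025,"ty": 0,"tz": 0.473,"spin": 0,"grip": -1}
    - {"tx": 0.025,"ty": 0,"tz": 0.473,"spin": 0,"grip": -1}

```text
time_s: 17.35
tool_pos: [0.4596, 0.2913, 0.0072]
tool_rot: [0.003, 3.087, 0.002]
force: [0.1, -0.6, 1.3]
finger_gap: 0.0163
```

>>> drive_tool:
  increments:
    - {"tx": 0,"ty": 0,"tz": 0,"spin": 0,"grip": -1}
    - {"tx": 0,"ty": 0,"tz": 0,"spin": 0,"grip": -1}
    - {"tx": -0.003,"ty": 0,"tz": -0.05,"spin": 0,"grip": -1}
    - {"tx": -0.006,"ty": 0,"tz": -0.12,"spin": 0,"grip": -1}
    - {"tx": -0.01,"ty": 0,"tz": -0.19,"spin": 0,"grip": -1}
    - {"tx": -0.014,"ty": 0,"tz": -0.26,"spin": 0,"grip": -1}
    - {"tx": -0.018,"ty": 0,"tz": -0.33,"spin": 0,"grip": -1}
    - {"tx": -0.022,"ty": 0,"tz": -0.4,"spin": 0,"grip": -1}
    - {"tx": -0.025,"ty": 0,"tz": -0.45,"spin": 0,"grip": -1}
    - {"tx": -0.025,"ty": 0,"tz": -0.46,"spin": 0,"grip": -1}

```text
time_s: 18.18
tool_pos: [0.4607, 0.2915, 0.2903]
tool_rot: [0.003, 3.077, 0.008]
force: [-0.6, 0.8, -0.5]
finger_gap: 0.0164
```

```bash
python3 - <<'E'
from h import *
im=wb(); plan(.6667,-.0205,.29,92.5)
E
```

```text
ball [304.3 104.3] 195 [0.4171 0.3533 0.013 ] r 0.01 est 0.0103
ball [256.5 249.5] 1338 [0.6162 0.2932 0.023 ] r 0.02 est 0.0298
tx -0.3444 ty -0.5192 tz 0.0162 spin -0.0144 rows 9.0 | pos [0.4603 0.2914 0.2882] jaw 89.9 xdir 179.9 q6 -1.21 gap 0.0159 t 18.23 F [ 0.6 -0.4  0.5]
```

>>> drive_tool:
  increments:
    - {"tx": -0.344,"ty": -0.51,"tz": 0.01,"spin": -0.014,"grip": -1}
    - {"tx": -0.344,"ty": -0.51,"tz": 0.01,"spin": -0.014,"grip": -1}
    - {"tx": -0.344,"ty": -0.51,"tz": 0.01,"spin": -0.014,"grip": -1}
    - {"tx": -0.344,"ty": -0.51,"tz": 0.01,"spin": -0.014,"grip": -1}
    - {"tx": -0.344,"ty": -0.51,"tz": 0.01,"spin": -0.014,"grip": -1}
    - {"tx": -0.344,"ty": -0.51,"tz": 0.01,"spin": -0.014,"grip": -1}
    - {"tx": -0.344,"ty": -0.51,"tz": 0.01,"spin": -0.014,"grip": -1}
    - {"tx": -0.344,"ty": -0.51,"tz": 0.01,"spin": -0.014,"grip": -1}
    - {"tx": -0.344,"ty": -0.51,"tz": 0.01,"spin": -0.014,"grip": -1}
    - {"tx": -0.344,"ty": -0.51,"tz": 0.01,"spin": -0.014,"grip": -1}
    - {"tx": -0.344,"ty": -0.51,"tz": 0.01,"spin": -0.014,"grip": -1}
    - {"tx": -0.344,"ty": -0.51,"tz": 0.01,"spin": -0.014,"grip": -1}

```text
time_s: 19.23
tool_pos: [0.6658, -0.0145, 0.2924]
tool_rot: [-0.065, 3.081, 0.006]
force: [0.4, 0.2, 0.5]
finger_gap: 0.0158
```

```bash
python3 - <<'E'
from h import *
im=wb(); save(im,"w11",s=1); plan(.6664,-.0150,.181,92.5)
E
```

```text
ball [142.5 172.7] 3603 [ 0.7132 -0.1606  0.023 ] r 0.02 est 0.0471
ball [256.5 249.7] 1323 [ 0.821  -0.0067  0.023 ] r 0.02 est 0.0298
tx 0.0102 ty -0.0022 tz 0.1866 spin -0.0001 rows 2.7 | pos [ 0.6656 -0.0139  0.2931] jaw 92.5 xdir -177.5 q6 -1.82 gap 0.0163 t 19.28 F [-0.2 -0.5  0.4]
```

View pics/w11.png

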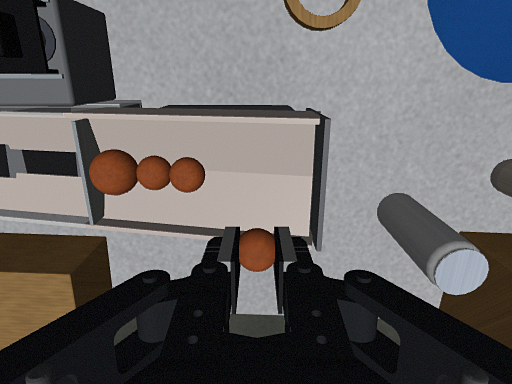

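>>> drive_tool:
  increments:
    - {"tx": 0.01,"ty": -0.002,"tz": 0.06,"spin": 0,"grip": -1}
    - {"tx": 0.01,"ty": -0.002,"tz": 0.12,"spin": 0,"grip": -1}
    - {"tx": 0.01,"ty": -0.002,"tz": 0.17,"spin": 0,"grip": -1}
    - {"tx": 0.01,"ty": -0.002,"tz": 0.187,"spin": 0,"grip": -1}
    - {"tx": 0.01,"ty": -0.002,"tz": 0.187,"spin": 0,"grip": -1}
    - {"tx": 0.01,"ty": -0.002,"tz": 0.187,"spin": 0,"grip": -0.2}
    - {"tx": 0.01,"ty": -0.002,"tz": 0.187,"spin": 0,"grip": -0.2}
    - {"tx": 0.01,"ty": -0.002,"tz": 0.187,"spin": 0,"grip": -0.2}
    - {"tx": 0.006,"ty": 0,"tz": 0.13,"spin": 0,"grip": -0.2}
    - {"tx": 0.003,"ty": 0,"tz": 0.07,"spin": 0,"grip": -0.2}
    - {"tx": 0,"ty": 0,"tz": 0.01,"spin": 0,"grip": -0.2}
    - {"tx": 0,"ty": 0,"tz": 0,"spin": 0,"grip": -0.2}

```text
time_s: 20.28
tool_pos: [0.6668, -0.0141, 0.302]
tool_rot: [-0.067, 3.067, 0.0]
force: [0.4, -0.3, 1.0]
finger_gap: 0.0339
```

```bash
python3 - <<'E'
from h import *
im=get_image("wrist"); save(im,"w12",s=1); 
t=get_image("top");cm=camera_model("top")
for c,a,b in balls(t,15):
    print(c,a,onz(cm,*c,.013).round(4))
plan(.417,.3533,.29,30)
E
```

```text
[ 98.6 114.4] 19 [0.8174 0.4434 0.013 ]
[ 91.7 119.3] 20 [0.8024 0.463  0.013 ]
[141.9 119.3] 18 [0.8041 0.3142 0.013 ]
[291.4 155.2] 282 [ 0.7031 -0.1246  0.013 ]
[121.1 252.1] 22 [0.4175 0.3536 0.013 ]
[260.4 271.3] 638 [ 0.3723 -0.0411  0.013 ]
tx 0.3881 ty 0.6296 tz -0.0148 spin 0.3471 rows 10.6 | pos [ 0.6661 -0.014   0.2966] jaw 92.5 xdir -177.5 q6 -1.82 gap 0.0343 t 20.38 F [-0.5  0.6  0.2]
```

View pics/w12.png

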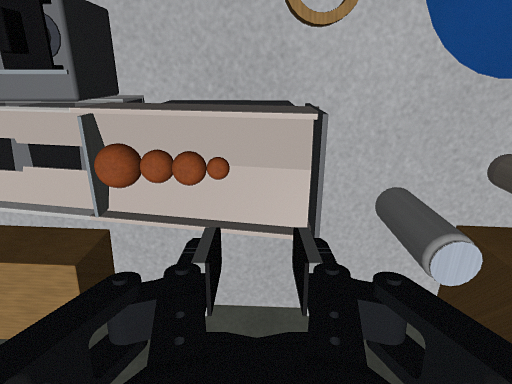

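>>> drive_tool:
  increments:
    - {"tx": 0.388,"ty": 0.63,"tz": -0.014,"spin": 0.347,"grip": 0}
    - {"tx": 0.388,"ty": 0.63,"tz": -0.014,"spin": 0.347,"grip": 0}
    - {"tx": 0.388,"ty": 0.63,"tz": -0.014,"spin": 0.347,"grip": 0}
    - {"tx": 0.388,"ty": 0.63,"tz": -0.014,"spin": 0.347,"grip": 0}
    - {"tx": 0.388,"ty": 0.63,"tz": -0.014,"spin": 0.347,"grip": 0}
    - {"tx": 0.388,"ty": 0.63,"tz": -0.014,"spin": 0.347,"grip": 0}
    - {"tx": 0.388,"ty": 0.63,"tz": -0.014,"spin": 0.347,"grip": 0}
    - {"tx": 0.388,"ty": 0.63,"tz": -0.014,"spin": 0.347,"grip": 0}
    - {"tx": 0.388,"ty": 0.63,"tz": -0.014,"spin": 0.347,"grip": 0}
    - {"tx": 0.388,"ty": 0.63,"tz": -0.014,"spin": 0.347,"grip": 0}
    - {"tx": 0.388,"ty": 0.63,"tz": -0.014,"spin": 0.347,"grip": 0}
    - {"tx": 0.388,"ty": 0.63,"tz": -0.014,"spin": 0.347,"grip": 0}

```text
time_s: 21.38
tool_pos: [0.4126, 0.3579, 0.2886]
tool_rot: [1.534, 2.679, 0.056]
force: [0.0, -0.1, 0.1]
finger_gap: 0.0429
```

```bash
python3 - <<'E'
from h import *
im=wb(); plan(.417,.3533,.006,30)
E
```

```text
ball [245.4 152.2] 169 [0.417  0.3533 0.013 ] r 0.01 est 0.0096
tx 0.0086 ty -0.0260 tz 0.4702 spin 0.0021 rows 6.8 | pos [0.4146 0.3558 0.2886] jaw 30.4 xdir 120.3 q6 -0.02 gap 0.0427 t 21.43 F [ 0.1 -0.8 -0.9]
```

>>> drive_tool:
  increments:
    - {"tx": 0.008,"ty": -0.026,"tz": 0.07,"spin": 0,"grip": 0}
    - {"tx": 0.008,"ty": -0.026,"tz": 0.14,"spin": 0,"grip": 0}
    - {"tx": 0.008,"ty": -0.026,"tz": 0.21,"spin": 0,"grip": 0}
    - {"tx": 0.008,"ty": -0.026,"tz": 0.28,"spin": 0,"grip": 0}
    - {"tx": 0.008,"ty": -0.026,"tz": 0.35,"spin": 0,"grip": 0}
    - {"tx": 0.008,"ty": -0.026,"tz": 0.39,"spin": 0,"grip": 0}

```text
time_s: 21.93
tool_pos: [0.4133, 0.3509, 0.0503]
tool_rot: [1.538, 2.678, 0.049]
force: [0.1, -0.2, -0.2]
finger_gap: 0.0427
```

```bash
python3 - <<'E'
from h import *
im=wb(); save(im,'w13',s=1); plan(.417,.3533,.006,30)
E
```

```text
ball [260.7 216.5] 855 [0.417  0.3533 0.013 ] r 0.01 est 0.0098
tx 0.0026 ty 0.0076 tz 0.0669 spin 0.0016 rows 1.0 | pos [0.4116 0.3498 0.0459] jaw 30.3 xdir 120.2 q6 -0.01 gap 0.0426 t 21.98 F [-3.  -2.1 -5.3]
```

View pics/w13.png

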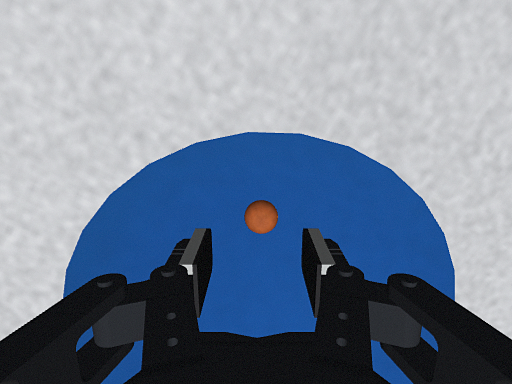

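>>> drive_tool:
  increments:
    - {"tx": 0.003,"ty": 0.007,"tz": 0.04,"spin": 0,"grip": 0}
    - {"tx": 0.003,"ty": 0.007,"tz": 0.067,"spin": 0,"grip": 0}
    - {"tx": 0.003,"ty": 0.007,"tz": 0.067,"spin": 0,"grip": 0}
    - {"tx": 0.003,"ty": 0.007,"tz": 0.067,"spin": 0,"grip": -1}
    - {"tx": 0.003,"ty": 0.007,"tz": 0.067,"spin": 0,"grip": -1}
    - {"tx": 0.003,"ty": 0.007,"tz": 0.067,"spin": 0,"grip": -1}
    - {"tx": 0.003,"ty": 0.007,"tz": 0.067,"spin": 0,"grip": -1}
    - {"tx": 0.003,"ty": 0.007,"tz": 0.067,"spin": 0,"grip": -1}
    - {"tx": 0.003,"ty": 0.007,"tz": 0.03,"spin": 0,"grip": -1}
    - {"tx": 0.003,"ty": 0.007,"tz": -0.03,"spin": 0,"grip": -1}
    - {"tx": 0.003,"ty": 0.007,"tz": -0.09,"spin": 0,"grip": -1}
    - {"tx": 0.003,"ty": 0.007,"tz": -0.15,"spin": 0,"grip": -1}

```text
time_s: 22.98
tool_pos: [0.4088, 0.3535, 0.1378]
tool_rot: [1.541, 2.682, 0.038]
force: [0.8, -0.4, -0.3]
finger_gap: 0.0161
```

>>> drive_tool:
  increments:
    - {"tx": 0,"ty": 0,"tz": -0.07,"spin": 0,"grip": -1}
    - {"tx": 0,"ty": 0,"tz": -0.14,"spin": 0,"grip": -1}
    - {"tx": 0,"ty": 0,"tz": -0.21,"spin": 0,"grip": -1}
    - {"tx": 0,"ty": 0,"tz": -0.26,"spin": 0,"grip": -1}
    - {"tx": 0,"ty": 0,"tz": -0.27,"spin": 0,"grip": -1}

```text
time_s: 23.4
tool_pos: [0.4004, 0.3546, 0.3062]
tool_rot: [1.537, 2.677, 0.053]
force: [-0.2, 0.1, -0.6]
finger_gap: 0.016
```

```bash
python3 - <<'E'
from h import *
im=wb(); plan(.6664,-.0150,.29,92.5)
E
```

```text
ball [256.5 251.4] 1325 [0.4921 0.2291 0.023 ] r 0.02 est 0.0306
tx -0.7543 ty 0.0708 tz 0.0503 spin -0.3455 rows 10.9 | pos [0.4003 0.3545 0.3042] jaw 30.3 xdir 120.2 q6 -0.01 gap 0.0160 t 23.45 F [-2.  -0.6 -0.3]
```

>>> drive_tool:
  increments:
    - {"tx": -0.754,"ty": 0.071,"tz": 0.046,"spin": -0.345,"grip": -1}
    - {"tx": -0.754,"ty": 0.071,"tz": 0.046,"spin": -0.345,"grip": -1}
    - {"tx": -0.754,"ty": 0.071,"tz": 0.046,"spin": -0.345,"grip": -1}
    - {"tx": -0.754,"ty": 0.071,"tz": 0.046,"spin": -0.345,"grip": -1}
    - {"tx": -0.754,"ty": 0.071,"tz": 0.046,"spin": -0.345,"grip": -1}
    - {"tx": -0.754,"ty": 0.071,"tz": 0.046,"spin": -0.345,"grip": -1}
    - {"tx": -0.754,"ty": 0.071,"tz": 0.046,"spin": -0.345,"grip": -1}
    - {"tx": -0.754,"ty": 0.071,"tz": 0.046,"spin": -0.345,"grip": -1}
    - {"tx": -0.754,"ty": 0.071,"tz": 0.046,"spin": -0.345,"grip": -1}
    - {"tx": -0.754,"ty": 0.071,"tz": 0.046,"spin": -0.345,"grip": -1}
    - {"tx": -0.754,"ty": 0.071,"tz": 0.046,"spin": -0.345,"grip": -1}
    - {"tx": -0.754,"ty": 0.071,"tz": 0.046,"spin": -0.345,"grip": -1}

```text
time_s: 24.45
tool_pos: [0.6676, -0.0189, 0.2898]
tool_rot: [-0.059, 3.083, -0.0]
force: [-0.3, 1.1, 0.1]
finger_gap: 0.0158
```

```bash
python3 - <<'E'
from h import *
im=wb(); save(im,"w14",s=1); plan(.6664,-.0150,.181,92.5)
E
```

```text
ball [155.  172.4] 4076 [ 0.7123 -0.149   0.023 ] r 0.02 est 0.0492
ball [256.5 251.5] 1315 [ 0.8236 -0.0126  0.023 ] r 0.02 est 0.0295
tx 0.0135 ty 0.0101 tz 0.1794 spin -0.0024 rows 2.6 | pos [ 0.6685 -0.0208  0.2889] jaw 92.1 xdir -177.9 q6 -1.82 gap 0.0161 t 24.50 F [-1.8 -2.5 -1.9]
```

View pics/w14.png

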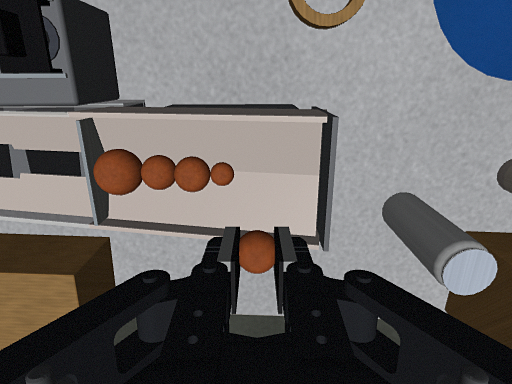

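>>> drive_tool:
  increments:
    - {"tx": 0.013,"ty": 0.019,"tz": 0.06,"spin": 0,"grip": -1}
    - {"tx": 0.013,"ty": 0.019,"tz": 0.12,"spin": 0,"grip": -1}
    - {"tx": 0.013,"ty": 0.019,"tz": 0.16,"spin": 0,"grip": -1}
    - {"tx": 0.013,"ty": 0.019,"tz": 0.175,"spin": 0,"grip": -1}
    - {"tx": 0.013,"ty": 0.019,"tz": 0.175,"spin": 0,"grip": -1}
    - {"tx": 0.013,"ty": 0.019,"tz": 0.175,"spin": 0,"grip": -1}
    - {"tx": 0.013,"ty": 0.019,"tz": 0.175,"spin": 0,"grip": -0.4}
    - {"tx": 0.013,"ty": 0.019,"tz": 0.175,"spin": 0,"grip": -0.4}
    - {"tx": 0.013,"ty": 0.019,"tz": 0.175,"spin": 0,"grip": -0.4}
    - {"tx": 0.01,"ty": 0.019,"tz": 0.12,"spin": 0,"grip": -0.4}
    - {"tx": 0.006,"ty": 0.019,"tz": 0.06,"spin": 0,"grip": -0.4}
    - {"tx": 0,"ty": 0.019,"tz": 0,"spin": 0,"grip": -0.4}

```text
time_s: 25.5
tool_pos: [0.6676, -0.0093, 0.291]
tool_rot: [-0.056, 3.083, -0.001]
force: [1.2, -0.0, -0.2]
finger_gap: 0.0257
```

```bash
python3 - <<'E'
from h import *
im=get_image("wrist"); save(im,"w15"); save(get_image("scene"),"s15",(100,100,430,300)); save(get_image("top"),"t15",(80,100,430,300))
plan(.566,-.215,.29,92.5)
E
```

```text
tx 0.1837 ty -0.3361 tz -0.0058 spin -0.0024 rows 5.5 | pos [ 0.6689 -0.0095  0.293 ] jaw 92.1 xdir -177.9 q6 -1.80 gap 0.0254 t 25.65 F [-0.4 -0.9 -0.9]
```

View pics/w15.png

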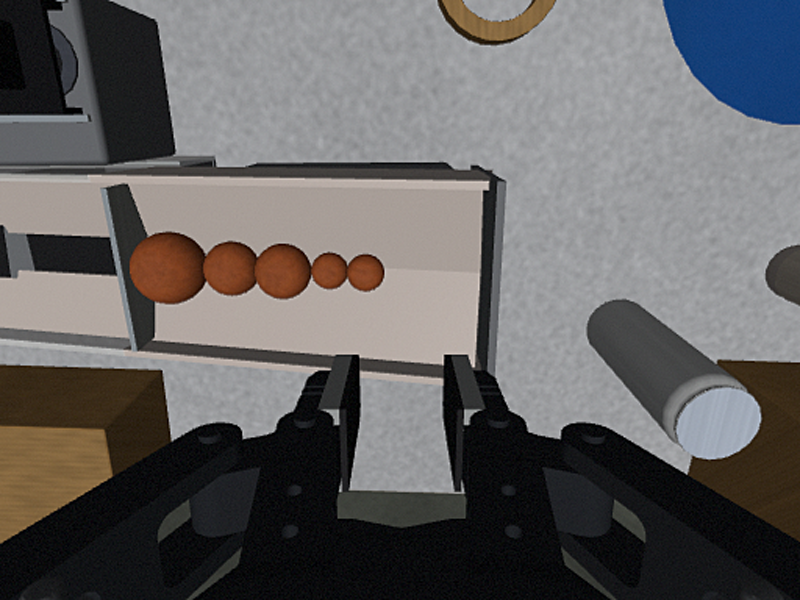

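View pics/t15.png

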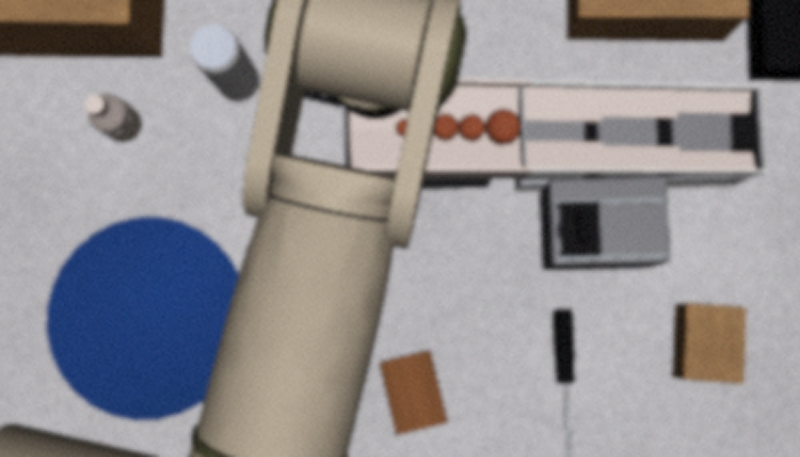

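>>> drive_tool:
  increments:
    - {"tx": 0.184,"ty": -0.345,"tz": -0.006,"spin": -0.002,"grip": -0.1}
    - {"tx": 0.184,"ty": -0.345,"tz": -0.006,"spin": -0.002,"grip": -0.1}
    - {"tx": 0.184,"ty": -0.345,"tz": -0.006,"spin": -0.002,"grip": -0.1}
    - {"tx": 0.184,"ty": -0.345,"tz": -0.006,"spin": -0.002,"grip": -0.1}
    - {"tx": 0.184,"ty": -0.345,"tz": -0.006,"spin": -0.002,"grip": -0.1}
    - {"tx": 0.184,"ty": -0.345,"tz": -0.006,"spin": -0.002,"grip": -0.1}
    - {"tx": 0.184,"ty": -0.345,"tz": -0.006,"spin": -0.002,"grip": -0.1}
    - {"tx": 0.184,"ty": -0.345,"tz": -0.006,"spin": -0.002,"grip": -0.1}
    - {"tx": 0.184,"ty": -0.345,"tz": -0.006,"spin": -0.002,"grip": -0.1}

```text
time_s: 26.4
tool_pos: [0.566, -0.2199, 0.2896]
tool_rot: [-0.066, 3.076, -0.003]
force: [-0.5, -0.1, -0.4]
finger_gap: 0.0385
```

```bash
python3 - <<'E'
from h import *
cm=camera_model("wrist");im=get_image("wrist"); save(im,"w16")
x=[.6726,-.1604,.04286]
for p in [(-128,-67,148),(-94,-67,148),(-128,-57,148),(-94,-57,148),(-81,-40,124),(-141,-40,124),(-81,-84,124),(-141,-84,124),(-151,-30,105),(-51,-30,105),(-151,-165,105)]:
    p=np.array(p)/1000; w=np.r_[R.from_euler('z',x[2]).apply(p)[:2]+x[:2],p[2]]
    u,z=proj(cm,w); print((p*1000).round(),(u*1.5625).round())
plan(.5644,-.2271,.17,92.5)
E
```

```text
[-128.  -67.  148.] [378. 228.]
[-94. -67. 148.] [379. 286.]
[-128.  -57.  148.] [396. 228.]
[-94. -57. 148.] [397. 286.]
[-81. -40. 124.] [424. 294.]
[-141.  -40.  124.] [425. 199.]
[-81. -84. 124.] [355. 294.]
[-141.  -84.  124.] [351. 199.]
[-151.  -30.  105.] [440. 178.]
[-51. -30. 105.] [437. 326.]
[-151. -165.  105.] [225. 178.]
tx 0.0167 ty -0.0120 tz 0.1990 spin -0.0000 rows 2.9 | pos [ 0.5663 -0.2194  0.2898] jaw 92.5 xdir -177.5 q6 -2.19 gap 0.0388 t 26.45 F [-0.5 -0.5 -0.3]
```

View pics/w16.png

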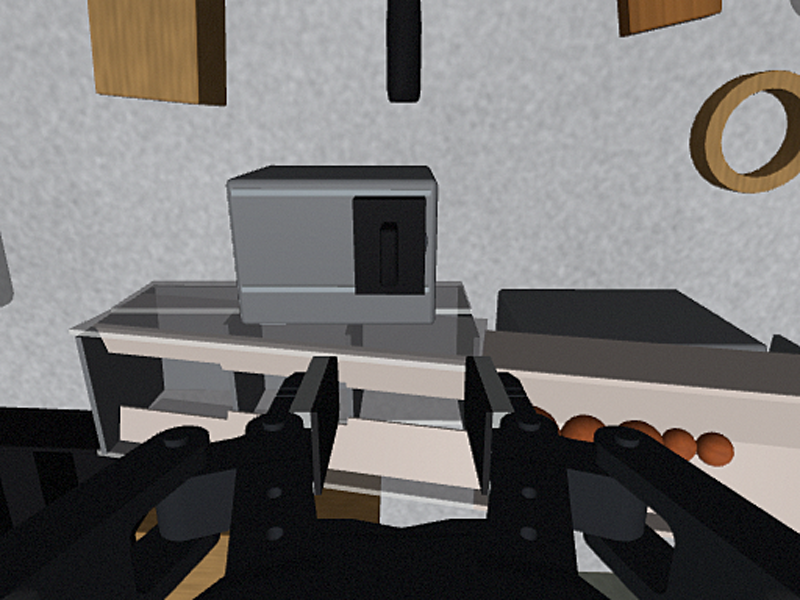

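>>> drive_tool:
  increments:
    - {"tx": 0.015,"ty": -0.012,"tz": 0.06,"spin": 0,"grip": -0.1}
    - {"tx": 0.015,"ty": -0.012,"tz": 0.12,"spin": 0,"grip": -0.1}
    - {"tx": 0.015,"ty": -0.012,"tz": 0.18,"spin": 0,"grip": -0.1}
    - {"tx": 0.015,"ty": -0.012,"tz": 0.195,"spin": 0,"grip": -0.1}
    - {"tx": 0.015,"ty": -0.012,"tz": 0.195,"spin": 0,"grip": -0.1}

```text
time_s: 26.87
tool_pos: [0.5649, -0.2255, 0.1701]
tool_rot: [-0.069, 3.08, 0.002]
force: [-0.4, 0.0, 0.9]
finger_gap: 0.0385
```

```bash
python3 - <<'E'
from h import *
im=get_image("wrist"); save(im,"w17",s=1)
plan(.5644,-.2271,.131,92.5)
E
```

```text
tx 0.0068 ty -0.0010 tz 0.0693 spin 0.0004 rows 1.0 | pos [ 0.5658 -0.2263  0.1728] jaw 92.6 xdir -177.4 q6 -2.21 gap 0.0385 t 26.92 F [0.8 0.4 1.1]
```

View pics/w17.png

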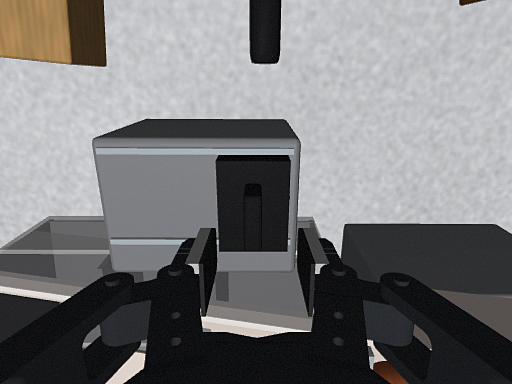

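>>> drive_tool:
  increments:
    - {"tx": 0.006,"ty": -0.001,"tz": 0.04,"spin": 0,"grip": -0.1}
    - {"tx": 0.006,"ty": -0.001,"tz": 0.066,"spin": 0,"grip": -0.1}
    - {"tx": 0.006,"ty": -0.001,"tz": 0.066,"spin": 0,"grip": -0.3}
    - {"tx": 0.006,"ty": -0.001,"tz": 0.066,"spin": 0,"grip": -0.62}
    - {"tx": 0.006,"ty": -0.001,"tz": 0.066,"spin": 0,"grip": -0.62}
    - {"tx": 0.006,"ty": -0.001,"tz": 0.066,"spin": 0,"grip": -0.62}

```text
time_s: 27.42
tool_pos: [0.5655, -0.2274, 0.1351]
tool_rot: [-0.07, 3.073, -0.005]
force: [-0.7, 0.4, 0.1]
finger_gap: 0.0162
```

```bash
python3 - <<'E'
from h import *
im=get_image("wrist"); save(im,"w18",s=1)
plan(.5667,-.2825,.131,92.5)
E
```

```text
tx 0.0023 ty -0.0919 tz 0.0065 spin 0.0004 rows 1.3 | pos [ 0.5653 -0.2274  0.1347] jaw 92.6 xdir -177.4 q6 -2.22 gap 0.0162 t 27.47 F [-0.2 -0.  -0.2]
```

View pics/w18.png

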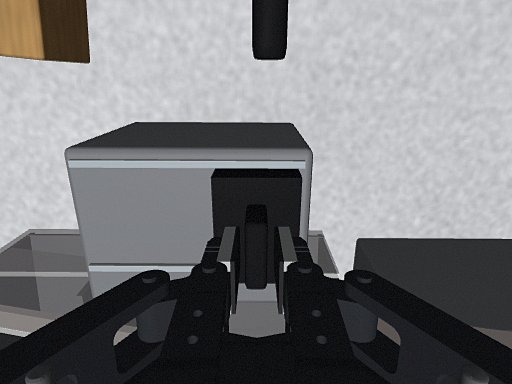

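>>> drive_tool:
  increments:
    - {"tx": 0,"ty": -0.02,"tz": 0,"spin": 0,"grip": -0.62}
    - {"tx": 0,"ty": -0.04,"tz": 0,"spin": 0,"grip": -0.62}
    - {"tx": 0,"ty": -0.06,"tz": 0,"spin": 0,"grip": -0.62}
    - {"tx": 0,"ty": -0.08,"tz": 0,"spin": 0,"grip": -0.62}
    - {"tx": 0,"ty": -0.096,"tz": 0,"spin": 0,"grip": -0.62}
    - {"tx": 0,"ty": -0.096,"tz": 0,"spin": 0,"grip": -0.62}
    - {"tx": 0,"ty": -0.096,"tz": 0,"spin": 0,"grip": -0.62}
    - {"tx": 0,"ty": -0.096,"tz": 0,"spin": 0,"grip": -0.62}

```text
time_s: 28.13
tool_pos: [0.5679, -0.2839, 0.1351]
tool_rot: [-0.07, 3.074, 0.001]
force: [-1.4, 11.5, 5.7]
finger_gap: 0.0161
```

```bash
python3 - <<'E'
from h import *
im=get_image("wrist"); save(im,"w19",s=1)
plan(.5644,-.2271,.20,92.5)
E
```

```text
tx -0.0056 ty 0.0947 tz -0.1081 spin 0.0005 rows 2.1 | pos [ 0.5679 -0.2838  0.1351] jaw 92.6 xdir -177.4 q6 -2.30 gap 0.0163 t 28.18 F [-1.8  9.8  6.2]
```

View pics/w19.png

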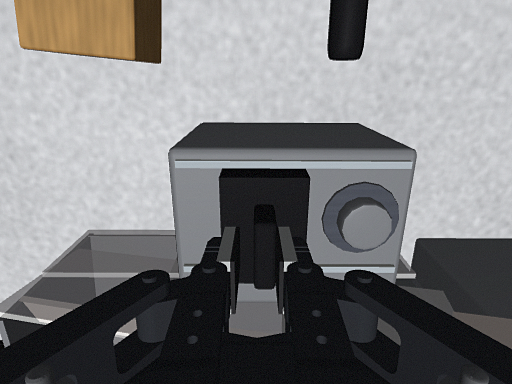

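>>> drive_tool:
  increments:
    - {"tx": 0,"ty": 0.004,"tz": 0,"spin": 0,"grip": -0.6}
    - {"tx": 0,"ty": 0.004,"tz": -0.05,"spin": 0,"grip": -0.6}
    - {"tx": 0,"ty": 0.004,"tz": -0.1,"spin": 0,"grip": -0.6}
    - {"tx": -0.003,"ty": 0.04,"tz": -0.15,"spin": 0,"grip": -1}
    - {"tx": -0.005,"ty": 0.094,"tz": -0.15,"spin": 0,"grip": -1}
    - {"tx": -0.005,"ty": 0.094,"tz": -0.15,"spin": 0,"grip": -1}
    - {"tx": -0.005,"ty": 0.094,"tz": -0.15,"spin": 0,"grip": -1}
    - {"tx": -0.005,"ty": 0.094,"tz": -0.15,"spin": 0,"grip": -1}

```text
time_s: 28.85
tool_pos: [0.5623, -0.2284, 0.2246]
tool_rot: [-0.069, 3.075, 0.001]
force: [-0.2, -0.3, 0.4]
finger_gap: -0.0007
```

```bash
python3 - <<'E'
from h import *
cm=camera_model("wrist");im=get_image("wrist"); save(im,"w20",s=1)
x=[.6726,-.1604,.04286]
for p in [(-111,-62,118),(-111,-117,148),(-81,-95,124),(-141,-95,124)]:
    p=np.array(p)/1000; w=np.r_[R.from_euler('z',x[2]).apply(p)[:2]+x[:2],p[2]]
    u,z=proj(cm,w); print((p*1000).round(),(u).round(),w.round(4))
plan(.5644,-.2271,.125,92.5)
E
```

```text
[-111.  -62.  118.] [257. 181.] [ 0.5644 -0.2271  0.118 ]
[-111. -117.  148.] [179. 194.] [ 0.5667 -0.282   0.148 ]
[-81. -95. 124.] [216. 219.] [ 0.5957 -0.2588  0.124 ]
[-141.  -95.  124.] [213. 145.] [ 0.5358 -0.2614  0.124 ]
tx 0.0072 ty 0.0025 tz 0.1655 spin 0.0003 rows 2.4 | pos [ 0.5623 -0.2287  0.2243] jaw 92.5 xdir -177.4 q6 -2.22 gap -0.0001 t 28.90 F [-0.  -0.5 -0. ]
```

View pics/w20.png

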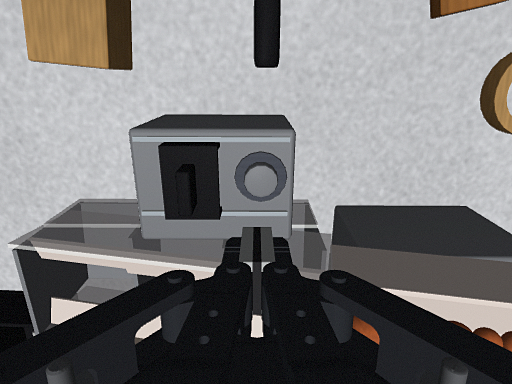

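>>> drive_tool:
  increments:
    - {"tx": 0.007,"ty": 0.004,"tz": 0.06,"spin": 0,"grip": -1}
    - {"tx": 0.007,"ty": 0.004,"tz": 0.12,"spin": 0,"grip": -1}
    - {"tx": 0.007,"ty": 0.004,"tz": 0.155,"spin": 0,"grip": -1}
    - {"tx": 0.007,"ty": 0.004,"tz": 0.17,"spin": 0,"grip": -1}
    - {"tx": 0.007,"ty": 0.004,"tz": 0.18,"spin": 0,"grip": -1}
    - {"tx": 0.007,"ty": 0.004,"tz": 0.186,"spin": 0,"grip": -1}
    - {"tx": 0.007,"ty": 0.004,"tz": 0.188,"spin": 0,"grip": -1}
    - {"tx": 0.007,"ty": 0.004,"tz": 0.188,"spin": 0,"grip": -1}

```text
time_s: 29.57
tool_pos: [0.5657, -0.2269, 0.1126]
tool_rot: [-0.068, 3.074, -0.001]
force: [-3.3, -1.7, 3.6]
finger_gap: 0.0
```

```bash
python3 - <<'E'
from h import *
im=get_image("top"); save(im,"t21",(220,120,430,230))
plan(.5644,-.2258,.111,92.5)
E
```

```text
tx 0.0024 ty 0.0019 tz 0.0028 spin 0.0002 rows 0.1 | pos [ 0.5658 -0.2269  0.1128] jaw 92.5 xdir -177.5 q6 -2.22 gap 0.0001 t 29.62 F [-2.4 -1.5  3.6]
```

View pics/t21.png

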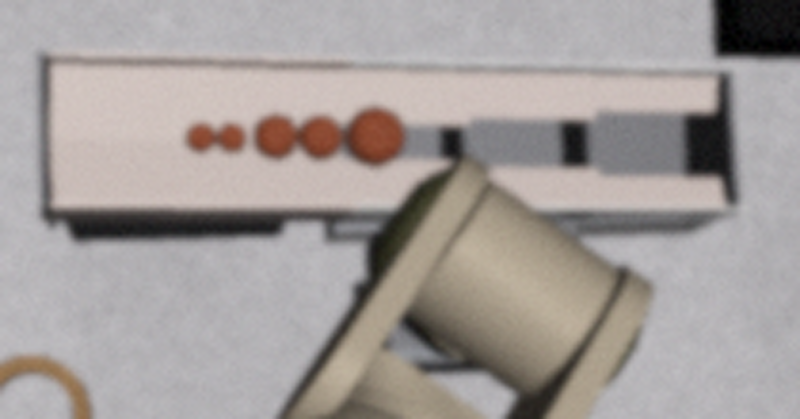

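>>> drive_tool:
  increments:
    - {"tx": 0,"ty": 0,"tz": 0.001,"spin": 0,"grip": -1}
    - {"tx": 0,"ty": 0,"tz": 0.001,"spin": 0,"grip": -1}
    - {"tx": 0,"ty": 0,"tz": 0.001,"spin": 0,"grip": -1}
    - {"tx": 0,"ty": 0,"tz": 0.001,"spin": 0,"grip": -1}
    - {"tx": 0,"ty": 0,"tz": 0.001,"spin": 0,"grip": -1}
    - {"tx": 0,"ty": 0,"tz": 0.001,"spin": 0,"grip": -1}
    - {"tx": 0,"ty": 0,"tz": 0.001,"spin": 0,"grip": -1}
    - {"tx": 0,"ty": 0,"tz": 0.001,"spin": 0,"grip": -1}
    - {"tx": 0,"ty": 0,"tz": 0.001,"spin": 0,"grip": -1}
    - {"tx": 0,"ty": 0,"tz": 0.001,"spin": 0,"grip": -1}
    - {"tx": 0,"ty": 0,"tz": 0.001,"spin": 0,"grip": -1}
    - {"tx": 0,"ty": 0,"tz": 0.001,"spin": 0,"grip": -1}

```text
time_s: 30.62
tool_pos: [0.566, -0.227, 0.1123]
tool_rot: [-0.068, 3.073, -0.002]
force: [1.6, -0.8, 3.4]
finger_gap: 0.0002
```

>>> drive_tool:
  increments:
    - {"tx": 0,"ty": 0,"tz": 0,"spin": 0,"grip": -1}
    - {"tx": 0,"ty": 0,"tz": 0,"spin": 0,"grip": -1}
    - {"tx": 0,"ty": 0,"tz": 0,"spin": 0,"grip": -1}
    - {"tx": 0,"ty": 0,"tz": 0,"spin": 0,"grip": -1}
    - {"tx": 0,"ty": 0,"tz": 0,"spin": 0,"grip": -1}
    - {"tx": 0,"ty": 0,"tz": 0,"spin": 0,"grip": -1}
    - {"tx": 0,"ty": 0,"tz": 0,"spin": 0,"grip": -1}
    - {"tx": 0,"ty": 0,"tz": 0,"spin": 0,"grip": -1}
    - {"tx": 0,"ty": 0,"tz": 0,"spin": 0,"grip": -1}
    - {"tx": 0,"ty": 0,"tz": 0,"spin": 0,"grip": -1}
    - {"tx": 0,"ty": 0,"tz": 0,"spin": 0,"grip": -1}
    - {"tx": 0,"ty": 0,"tz": 0,"spin": 0,"grip": -1}

```text
time_s: 31.62
tool_pos: [0.566, -0.227, 0.1123]
tool_rot: [-0.068, 3.073, -0.002]
force: [1.2, -0.5, 4.0]
finger_gap: -0.0
```

```bash
python3 - <<'E'
from h import *
save(get_image("top"),"t22",(220,120,430,230)); save(get_image("scene"),"s22",(100,130,290,270))
plan(.5644,-.2258,.111,92.5)
E
```

```text
tx 0.0028 ty 0.0021 tz 0.0019 spin 0.0002 rows 0.1 | pos [ 0.566  -0.227   0.1123] jaw 92.5 xdir -177.5 q6 -2.22 gap -0.0000 t 31.72 F [ 1.1 -1.4  3.4]
```

View pics/t22.png

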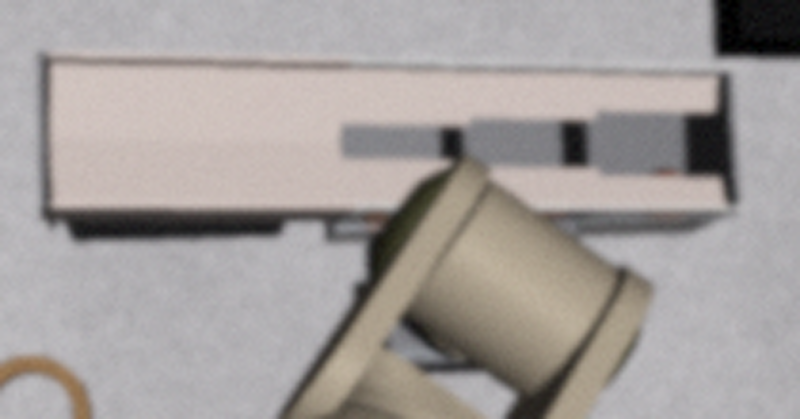

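View pics/s22.png

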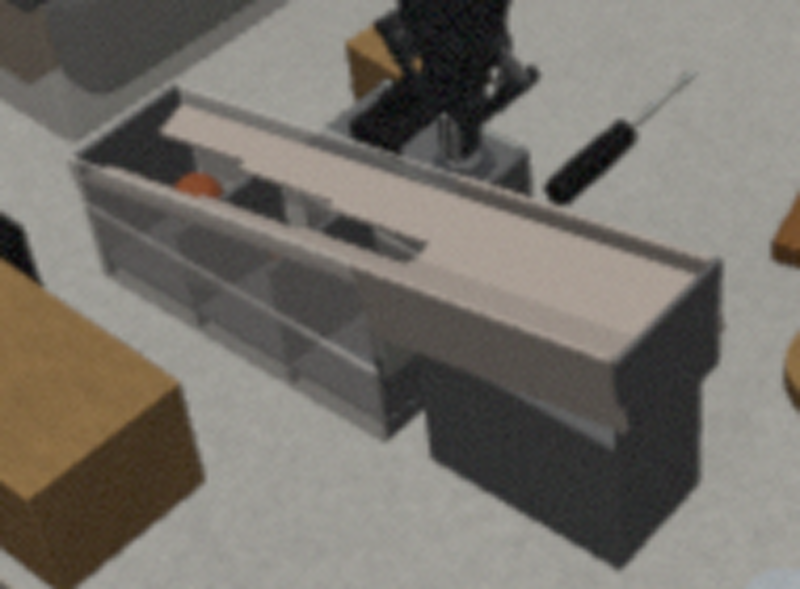

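>>> drive_tool:
  increments:
    - {"tx": 0,"ty": 0,"tz": -0.04,"spin": 0,"grip": -1}
    - {"tx": 0,"ty": 0,"tz": -0.1,"spin": 0,"grip": -1}
    - {"tx": 0,"ty": 0,"tz": -0.17,"spin": 0,"grip": -0.5}
    - {"tx": 0,"ty": -0.05,"tz": -0.22,"spin": 0,"grip": -0.1}
    - {"tx": 0,"ty": -0.092,"tz": -0.25,"spin": 0,"grip": -0.1}
    - {"tx": 0,"ty": -0.092,"tz": -0.25,"spin": 0,"grip": -0.1}
    - {"tx": 0,"ty": -0.092,"tz": -0.25,"spin": 0,"grip": -0.1}

```text
time_s: 32.3
tool_pos: [0.5579, -0.2828, 0.2616]
tool_rot: [-0.066, 3.073, -0.001]
force: [0.7, -0.4, -0.5]
finger_gap: 0.0386
```

```bash
python3 - <<'E'
from h import *
cm=camera_model("wrist");im=get_image("wrist"); save(im,"w23")
x=[.6726,-.1604,.04286]
for p in [(-111,-62,118),(-111,-117,148)]:
    p=np.array(p)/1000; w=np.r_[R.from_euler('z',x[2]).apply(p)[:2]+x[:2],p[2]]
    u,z=proj(cm,w); print((p*1000).round(),(u*1.5625).round(),w.round(4))
plan(.5667,-.2820,.170,92.5)
E
```

```text
[-111.  -62.  118.] [495. 274.] [ 0.5644 -0.2271  0.118 ]
[-111. -117.  148.] [401. 291.] [ 0.5667 -0.282   0.148 ]
tx -0.0049 ty -0.0011 tz 0.1517 spin 0.0000 rows 2.2 | pos [ 0.5578 -0.2817  0.2606] jaw 92.5 xdir -177.5 q6 -2.29 gap 0.0385 t 32.35 F [ 0.8 -0.5 -0.8]
```

View pics/w23.png

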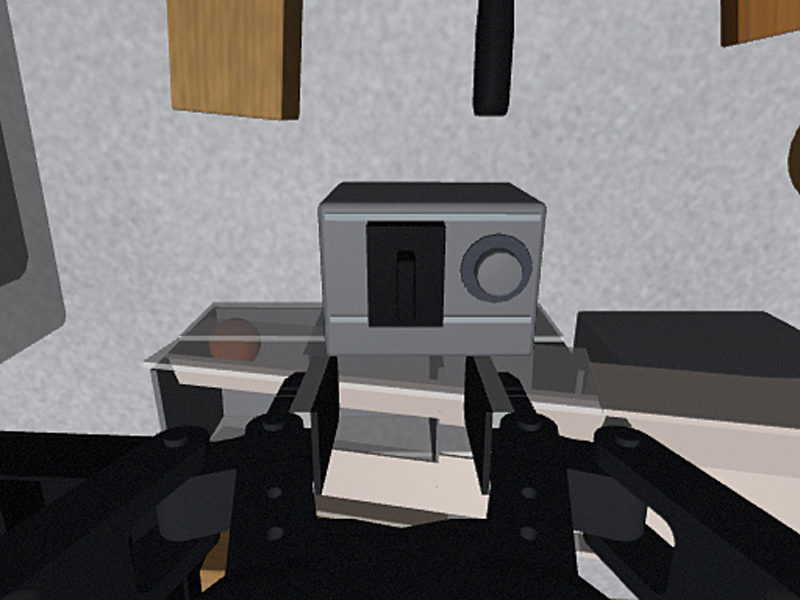

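```bash
python3 - <<'E'
from h import *
save(get_image("top"),"t24",(300,140,430,220)); save(get_image("scene"),"s24",(110,140,210,215))
E
```

```text
(no output)
```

View pics/t24.png

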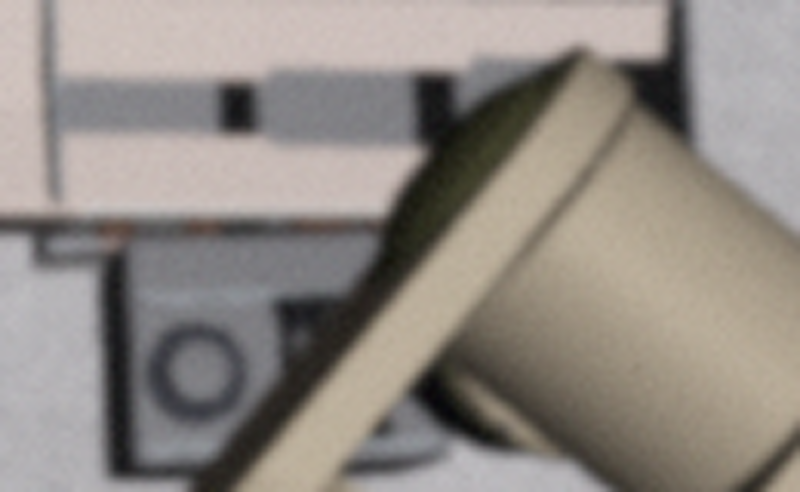

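View pics/s24.png

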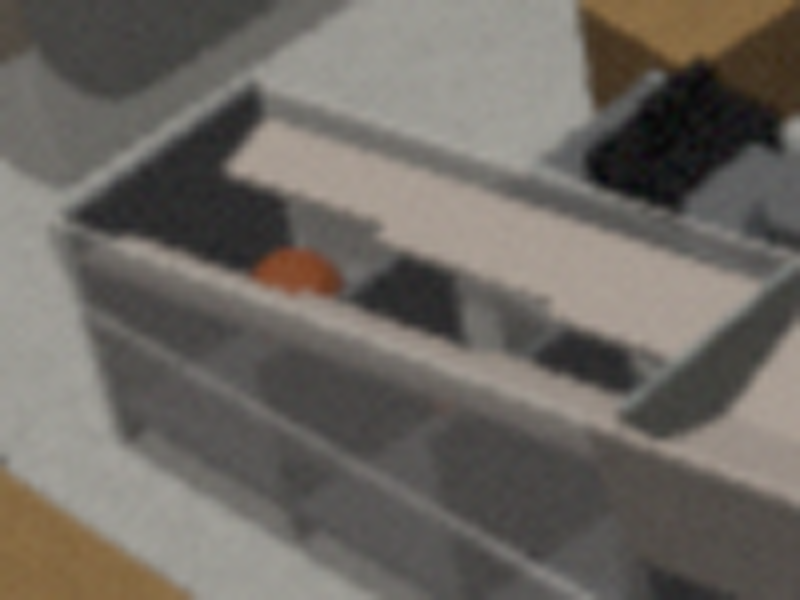

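>>> drive_tool:
  increments:
    - {"tx": -0.004,"ty": 0.001,"tz": 0.06,"spin": 0,"grip": -0.1}
    - {"tx": -0.004,"ty": 0.001,"tz": 0.12,"spin": 0,"grip": -0.1}
    - {"tx": -0.004,"ty": 0.001,"tz": 0.15,"spin": 0,"grip": -0.1}
    - {"tx": -0.004,"ty": 0.001,"tz": 0.15,"spin": 0,"grip": -0.1}
    - {"tx": -0.004,"ty": 0.001,"tz": 0.15,"spin": 0,"grip": -0.1}

```text
time_s: 32.87
tool_pos: [0.566, -0.279, 0.17]
tool_rot: [-0.071, 3.077, 0.005]
force: [0.7, -0.3, -0.1]
finger_gap: 0.0384
```

```bash
python3 - <<'E'
from h import *
save(get_image("wrist"),"w25",s=1)
plan(.5667,-.2805,.133,92.5)
E
```

```text
tx 0.0040 ty -0.0015 tz 0.0641 spin 0.0007 rows 0.9 | pos [ 0.5665 -0.2796  0.1715] jaw 92.6 xdir -177.4 q6 -2.29 gap 0.0383 t 32.92 F [0.5 0.9 0.3]
```

View pics/w25.png

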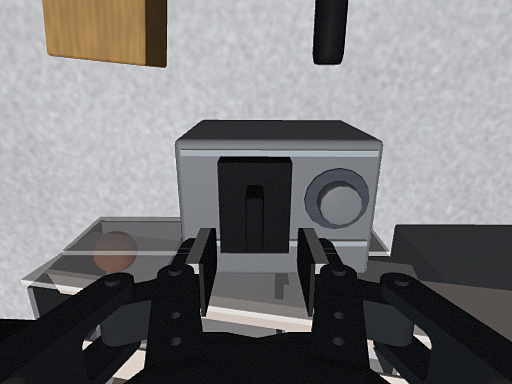

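>>> drive_tool:
  increments:
    - {"tx": 0.004,"ty": -0.001,"tz": 0.04,"spin": 0,"grip": -0.1}
    - {"tx": 0.004,"ty": -0.001,"tz": 0.064,"spin": 0,"grip": -0.1}
    - {"tx": 0.004,"ty": -0.001,"tz": 0.064,"spin": 0,"grip": -0.3}
    - {"tx": 0.004,"ty": -0.001,"tz": 0.064,"spin": 0,"grip": -0.62}
    - {"tx": 0.004,"ty": -0.001,"tz": 0.064,"spin": 0,"grip": -0.62}
    - {"tx": 0.004,"ty": -0.001,"tz": 0.064,"spin": 0,"grip": -0.62}

```text
time_s: 33.42
tool_pos: [0.5672, -0.2806, 0.1349]
tool_rot: [-0.07, 3.073, -0.001]
force: [0.7, -0.1, 0.2]
finger_gap: 0.0165
```

>>> drive_tool:
  increments:
    - {"tx": 0,"ty": 0.02,"tz": 0,"spin": 0,"grip": -0.62}
    - {"tx": 0,"ty": 0.04,"tz": 0,"spin": 0,"grip": -0.62}
    - {"tx": 0,"ty": 0.06,"tz": 0,"spin": 0,"grip": -0.62}
    - {"tx": 0,"ty": 0.08,"tz": 0,"spin": 0,"grip": -0.62}
    - {"tx": 0,"ty": 0.096,"tz": 0,"spin": 0,"grip": -0.62}
    - {"tx": 0,"ty": 0.096,"tz": 0,"spin": 0,"grip": -0.62}
    - {"tx": 0,"ty": 0.096,"tz": 0,"spin": 0,"grip": -0.62}

```text
time_s: 34.0
tool_pos: [0.5647, -0.2221, 0.1351]
tool_rot: [-0.072, 3.072, -0.002]
force: [0.3, -0.9, 0.2]
finger_gap: 0.0162
```

```bash
python3 - <<'E'
from h import *
save(get_image("wrist"),"w26",s=1)
plan(.5644,-.2271,.133,92.5)
E
```

```text
tx 0.0009 ty -0.0082 tz 0.0031 spin 0.0009 rows 0.1 | pos [ 0.5646 -0.2222  0.1349] jaw 92.7 xdir -177.3 q6 -2.22 gap 0.0161 t 34.05 F [-0.  -0.4  0.3]
```

View pics/w26.png

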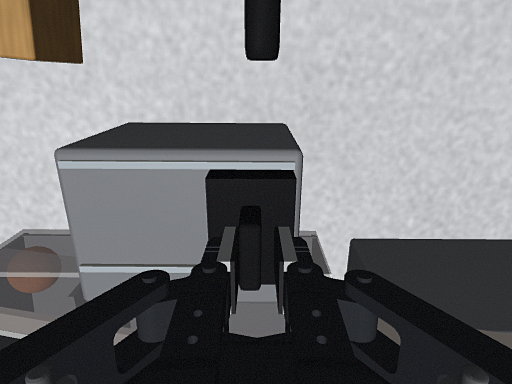

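>>> drive_tool:
  increments:
    - {"tx": 0,"ty": 0.002,"tz": 0,"spin": 0,"grip": -0.62}
    - {"tx": 0,"ty": 0.004,"tz": 0,"spin": 0,"grip": -0.62}
    - {"tx": 0,"ty": 0.004,"tz": 0,"spin": 0,"grip": -0.62}
    - {"tx": 0,"ty": 0.004,"tz": 0,"spin": 0,"grip": -0.62}

```text
time_s: 34.38
tool_pos: [0.5646, -0.2216, 0.1349]
tool_rot: [-0.07, 3.072, -0.007]
force: [0.4, -10.2, -0.8]
finger_gap: 0.0161
```

At the home stop (10 N). Back off, lift clear and check.

>>> drive_tool:
  increments:
    - {"tx": 0,"ty": -0.004,"tz": 0,"spin": 0,"grip": -0.6}
    - {"tx": 0,"ty": -0.004,"tz": -0.05,"spin": 0,"grip": -0.6}
    - {"tx": 0,"ty": -0.004,"tz": -0.1,"spin": 0,"grip": -0.6}
    - {"tx": 0,"ty": -0.004,"tz": -0.16,"spin": 0,"grip": -0.6}
    - {"tx": 0,"ty": -0.004,"tz": -0.23,"spin": 0,"grip": -0.6}
    - {"tx": 0.06,"ty": 0.04,"tz": -0.28,"spin": 0,"grip": -0.6}
    - {"tx": 0.12,"ty": 0.08,"tz": -0.3,"spin": 0,"grip": -0.6}
    - {"tx": 0.17,"ty": 0.12,"tz": -0.3,"spin": 0,"grip": -0.6}
    - {"tx": 0.22,"ty": 0.16,"tz": -0.3,"spin": 0,"grip": -0.6}
    - {"tx": 0.22,"ty": 0.18,"tz": -0.3,"spin": 0,"grip": -0.6}
    - {"tx": 0.22,"ty": 0.18,"tz": -0.3,"spin": 0,"grip": -0.6}

```text
time_s: 35.3
tool_pos: [0.4136, -0.1162, 0.3054]
tool_rot: [-0.073, 3.071, -0.005]
force: [1.3, -0.7, -0.2]
finger_gap: 0.0171
```

```bash
python3 - <<'E'
from h import *
save(get_image("wrist"),"w27");save(get_image("top"),"t27",(220,120,430,230));save(get_image("top"),"t27f")
cm=camera_model("wrist");x=[.6726,-.1604,.04286]
for p in [(-111,-62,148),(-81,-40,124),(-141,-40,124),(0,-45,24),(0,-135,24),(0,-225,24),(-47,-90,24),(-47,-180,24)]:
    p=np.array(p)/1000; w=np.r_[R.from_euler('z',x[2]).apply(p)[:2]+x[:2],p[2]]
    u,z=proj(cm,w); print((p*1000).round(),(u*1.5625).round())
plan(.4,0,.3,92)
E
```

```text
[-111.  -62.  148.] [237. 453.]
[-81. -40. 124.] [280. 466.]
[-141.  -40.  124.] [273. 397.]
[  0. -45.  24.] [304. 468.]
[   0. -135.   24.] [214. 468.]
[   0. -225.   24.] [124. 467.]
[-47. -90.  24.] [255. 428.]
[ -47. -180.   24.] [162. 427.]
tx 0.0182 ty 0.2001 tz 0.0057 spin 0.0035 rows 2.9 | pos [ 0.4162 -0.1194  0.3048] jaw 92.6 xdir -177.3 q6 -2.19 gap 0.0172 t 35.45 F [-0.2 -0.6  0. ]
```

View pics/w27.png

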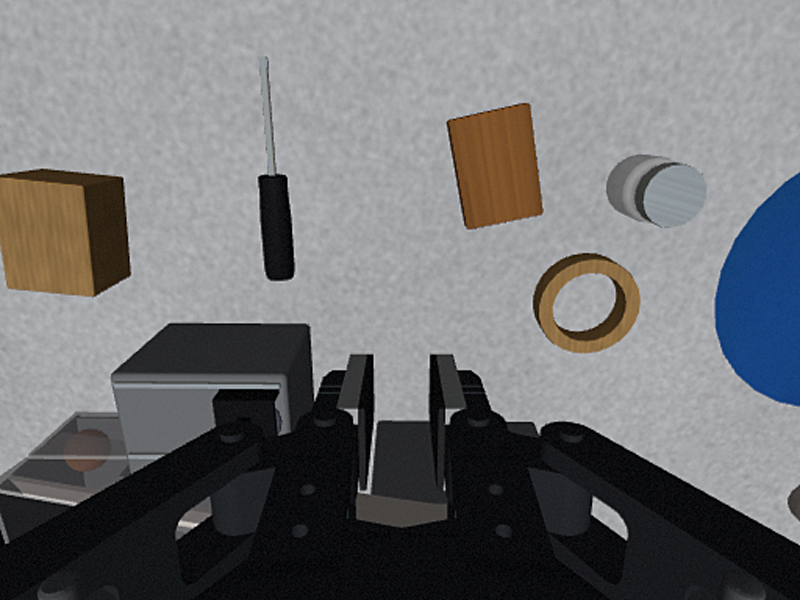

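View pics/t27.png

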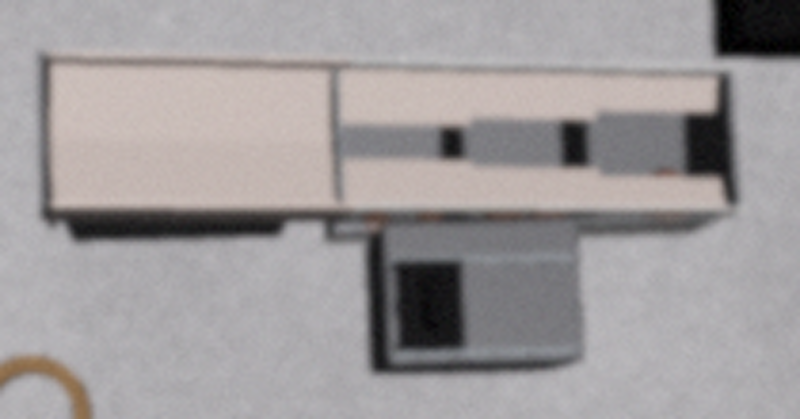

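View pics/t27f.png

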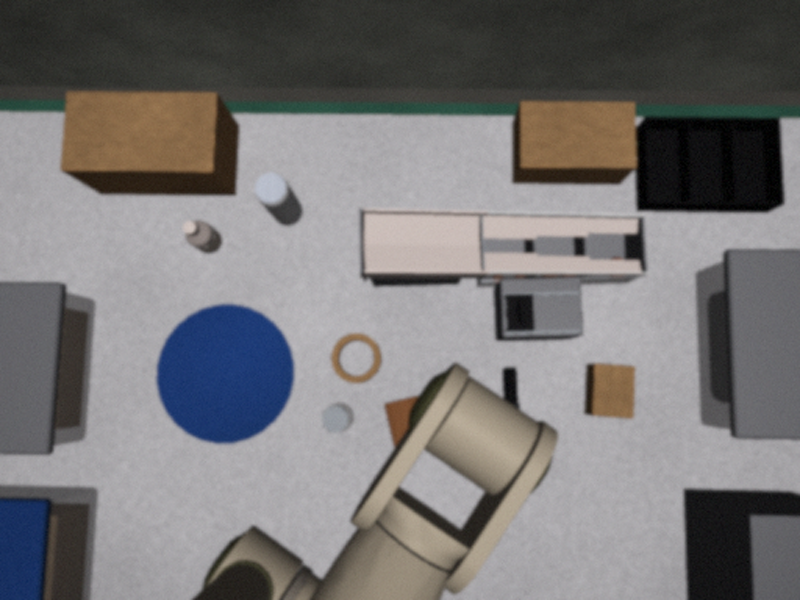

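```bash
python3 - <<'E'
from h import *
cm=camera_model("top")
for u in (375,430,500,548,670):
    w=onz(cm,u/3.81+220,216/3.81+120,.03); print(u,R.from_euler('z',-.04286).apply([w[0]-.6726,w[1]+.1604,0]).round(3))
E
```

```text
375 [-0.035 -0.038  0.   ]
430 [-0.036 -0.079  0.   ]
500 [-0.038 -0.13   0.   ]
548 [-0.039 -0.165  0.   ]
670 [-0.041 -0.254  0.   ]
```

```bash
python3 -c "
from workcell import *
print(hand_in())"
```

```text
the job is handed in; nothing more can be done
None
```

The job is done and handed in. Five marbles were in the lid (one large, two medium, two small), and each now lies in the bin of its size.

- **Loading:** I put all five into the hopper one at a time. A wrist picture showed them queued behind the raised gate with the lock still home.
- **Release:** I slid the tab aside until it hit its stop at about 11 N. I pressed the button about 6 mm and held it for about 2 s. The gate opened and the trough emptied.
- **Closing:** I let the button up and pushed the tab home to its stop at about 10 N.

**Last checks:**
- The top picture shows the tab over the button, the gate up, and the trough and lid empty.
- The marbles measure at grader y of about -38 and -79 mm (small bin), -130 and -165 mm (medium bin), and -254 mm (large bin). I took this from the top picture only, where each marble shows as a small patch beside the trough edge, so the sizes are inferred from the bin each one is in. The large marble was also seen in the large bin in the scene picture.
- None of the bystanders looked moved. The card box and screwdriver were partly hidden by the arm in that last top picture, but both were clear in the wrist picture.
- The arm was clear of everything at the end.

No check failed. The tool built up a tilt of about 4 degrees during the run. It caused no trouble, but I could not correct it with this interface.

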